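# Phone back in its dock, ornaments back on their coasters

## Robot

A 6-joint arm with a two-finger parallel gripper is mounted at the origin on the work surface. World frame = base frame: x ahead of the robot, y to its left, z up, the work surface at z = 0. Lengths are in m, angles in rad, forces in N, time in s.
With the tool pointing down it reaches from about 0.35 to 0.85 m from the base axis. Payload 8.1 kg.
Tool frame: the origin (TCP) lies on the centre line of the jaws, within the pads' length; the fingertips stand robot.finger_overhang ahead of it and the grasp point (between the pads) lies 5 mm behind it (robot.finger_overhang is the distance from the TCP to the fingertips, in m); z points along the fingers, y is the direction in which the jaws open and shut (so a half turn about z gives the same grasp; the last joint's range is limited). The gripper opens to 93 mm and grips with 3 to 60 N. Pads are 15 mm wide; open, the fingers measure 128 mm over their backs; the gripper's body (75 mm by 188 mm) begins 65 mm behind the grasp point.
Start: joints at [1.117, 0.13, 1.488, -0, 1.523, -0.085], TCP at [0.216, 0.56, 0.233] pointing down, gripper open.
Joint ranges: [-2.96, 2.96], [-0.89, 2.26], [0.02, 2.5], [-1.34, 4.48], [0, 2.73], [-2.66, 2.66]. Speed limits (rad/s): [2.39, 2.39, 2.79, 3.14, 3.14, 3.14].

## Interface

Orientations are given as a rotation vector (axis times angle).
In Python, from plant import robot gives the robot as it stands. The module is installed in compiled form; this text tells all that it offers.
- The arm moves only by the tool carry_out, never from a script. Its argument "commands" is a list that holds one entry, the list of rows, each a list of 4 numbers: the shift along the tool's x, y, z in cm, then the turn about the tool's z in degrees. In form: [[[tx, ty, tz, roll], ...]]. A call has 1 to 20 rows; each row shifts and turns the commanded pose from where the row before left it, along the tool's axes as they then stand; what a row does not reach is not made up. A row lasts 1/12 s, in which the tool goes at most 41.7 mm and 7.16 degrees, less where a joint would pass 70% of its speed; a pose out of reach is approached as far as the arm can. A call is refused whole if a number of a shift passes 4.17 or a number of a turn 7.16, either way. A call with a gripper value outside its range is refused whole. "claw" is the finger opening in cm, from 0 to 9.3, set as the call begins (left out, the last holds). The fingers move at their own pace and stop on an object; "grip_force" is the grip in N (left out, the last holds). Time passes only in rows, so rows that do not move let the fingers close. It gives the time, the measured TCP pose, the force and the opening at its end, in the units of the state.
- robot.read_state(): the state, without advancing time (a new reading comes with each control period).
- robot.read_camera(name): name is "side" or "top"; returns the picture (480x640x3 uint8, red, green, blue); there is no depth.
- robot.camera_params(name): a dict with "mtx" (3x3 intrinsics, pixels), "dist_coeffs" ([k1, k2, p1, p2, k3] as OpenCV has them; the pictures are not rectified), "R" (3x3) and "t" (3): a world point X has camera coordinates R X + t. Camera axes: x right, y down, z forward; pixel columns grow to the right and rows downward; lengths in m; the calibration is good to about 2 mm. A picture is of the moment at which its call begins. camera_params takes no time and is no camera call.
- robot.close_job(): hands the job in, once; it reports no verdict.
The state is a dict: "t": time; "q": joint angles; "dq": joint speeds; "joint_torque": joint torques, N m; "tool_pos": TCP position; "orientation": TCP orientation; "force": force on the tool from outside, world axes, zero at the start; "wrist_torque": the same for the moment, N m; "opening": finger opening in m.
Only numpy, scipy, OpenCV 4.12 (cv2) and the standard library are available. Lean on these libraries where they do the work, as an engineer would, in place of code of your own. Each camera call takes 0.05 s, during which the arm holds its last target.

## Task

The cordless phone handset lies behind three ornaments on the wooden tray. First stand all three ornaments on the grey felt runner, then take the handset and lay it flat in the recess of its white dock, keypad up, and only after that put each ornament back in the middle of the coaster of its own colour (vase on blue, brass candlestick on yellow, candle jar on green). Do not knock any ornament over on the way.

Things in the scene. Friction and masses are not known exactly. Their poses are not given: they have to be found in the camera images.
- vase: blue ceramic bud vase, 116 mm tall, loose, about 0.2 kg; round belly 50 mm in diameter 22 to 40 mm above its foot, foot 40 mm, straight neck 26 mm in diameter from 66 to 108 mm (take it there), lip 34 mm. Origin: centre of the underside, z up. Round, so its yaw means nothing
- candlestick: brass candlestick with a white candle stub, 114 mm tall, loose, about 0.3 kg; round foot 50 mm in diameter and 8 mm thick, stem 18 mm in diameter from 30 to 62 mm above its underside, straight cup 30 mm in diameter from 70 to 106 mm (take it there), stub 20 mm. Origin: centre of the underside, z up. Round
- candle_jar: green glass candle jar with a white label band and a wooden lid, a plain cylinder 48 mm in diameter up to 78 mm above its underside, 98 mm tall with the lid and its little knob, loose, about 0.26 kg. Origin: centre of the underside, z up. Round
- handset: black cordless phone handset, a slab 150 x 46 x 28 mm (its x, y, z), loose, about 0.15 kg, lying keypad up on the light wooden tray (8 mm thick, no rim) just behind the row of three ornaments. Origin: centre of the underside; x along its length towards the grey display end, z up out of the keypad
- blue_coaster: blue disc 62 mm in diameter, 4 mm thick, fixed on the light wooden tray: the vase's place. Origin: centre of its underside, 8 mm above the table. The three coasters stand in a row about 82 mm apart, in any order, each at the start under its ornament
- yellow_coaster: yellow disc, same size and fixing as the blue one: the candlestick's place
- green_coaster: green disc, same size and fixing as the blue one: the candle jar's place
- felt: grey felt runner, flat and empty, 270 x 110 x 3 mm (its x, y, z), fixed on the table to one side of the tray, left or right: the side area, big enough for the three ornaments in a row along its x. Origin: centre of its underside, on the table; z up
- dock: white phone dock with a grey recess, fixed on the table on the other side of the tray, outside 184 x 80 mm (its x, y). The handset lies flat in the recess, lengthwise along the dock's x, either end first: recess 168 x 64 mm, floor 12 mm above the table, rim 5 mm higher than the floor. Origin: centre of its underside, on the table; z up
Mind the look-alikes: they are no part of the job. There is more than one size of the handset; the job needs the smaller.

How it is judged:
By the outcome, as a careful person would: the job done as asked, in the order asked, and still so for the second after the job is handed in, with the robot touching nothing.
It also fails if it takes over 141 s, if anything falls off the work surface, if the arm or the gripper's body presses on something with over 40 N, if the wrist force passes 120 N, or if a joint passes its speed limit or range.

## Working session

There is one attempt and no reset: what is moved stays moved. The work goes in short steps, Python scripts to look and compute and a tool call to move; the robot and the scene stay as the last step left them, time stands still between calls to the robot, and variables do not carry over. Pictures are saved under pics/ and viewed, and the job is handed in when it is done.

Besides the shell and the picture viewer there is one more tool, called after ">>>" as name([rows], argument=value, ...), one row to a line, values as JSON. carry_out: Moves the arm, as the interface text tells. Its arguments: {"type":"object","properties":{"commands":{"type":"array","items":{"type":"array","items":{"type":"array","items":{"type":"number"}}}},"claw":{"type":"number"},"grip_force":{"type":"number"}},"required":["commands"]}

```bash
mkdir -p pics; python3 - <<'E'
from plant import robot
import cv2
s=robot.read_state();print(s)
print(robot.finger_overhang)
for n in("top","side"):
    im=robot.read_camera(n);cv2.imwrite(f"pics/{n}0.png",im[:,:,::-1]);p=robot.camera_params(n);print(n,p)
E
```

```text
{'t': 0.0, 'q': array([ 1.11662691e+00,  1.31180149e-01,  1.48927724e+00,  3.48581262e-05,
        1.52299192e+00, -8.53848586e-02]), 'dq': array([-0.00031986,  0.00132174,  0.0008764 ,  0.00036476,  0.00020308,
        0.00027104]), 'joint_torque': array([ 5.99482446e-04, -5.59860349e+01, -4.91753483e+01,  7.66844326e-02,
        3.54435341e-02, -1.63542622e-04]), 'tool_pos': array([0.21600871, 0.55918543, 0.23157721]), 'orientation': array([-5.75913855e-01, -3.08781479e+00,  2.79588836e-03]), 'force': array([-0.05110433,  0.15563274, -0.02097067]), 'wrist_torque': array([0.00072977, 0.02309281, 0.00415457]), 'opening': 0.092839531977668}
0.014
top {'mtx': array([[609.34792786,   0.        , 315.39484561],
       [  0.        , 609.34792786, 237.33262952],
       [  0.        ,   0.        ,   1.        ]]), 'dist_coeffs': array([-0.07750457,  0.        ,  0.        ,  0.        ,  0.        ]), 'R': array([[ 0.01856729, -0.9997388 , -0.01332655],
       [-0.99018918, -0.01654037, -0.13875089],
       [ 0.13849422,  0.01577204, -0.99023764]]), 't': array([0.00148758, 0.42801707, 1.11621096])}
side {'mtx': array([[572.45406594,   0.        , 320.68821998],
       [  0.        , 572.45406594, 245.7270298 ],
       [  0.        ,   0.        ,   1.        ]]), 'dist_coeffs': array([-0.17227693,  0.        ,  0.        ,  0.        ,  0.        ]), 'R': array([[ 0.80284275, -0.59604782, -0.01305783],
       [-0.39600963, -0.51677435, -0.75902612],
       [ 0.44566792,  0.61454964, -0.65092922]]), 't': array([-0.3131925 ,  0.18786006,  0.88055983])}
```

View pics/top0.png

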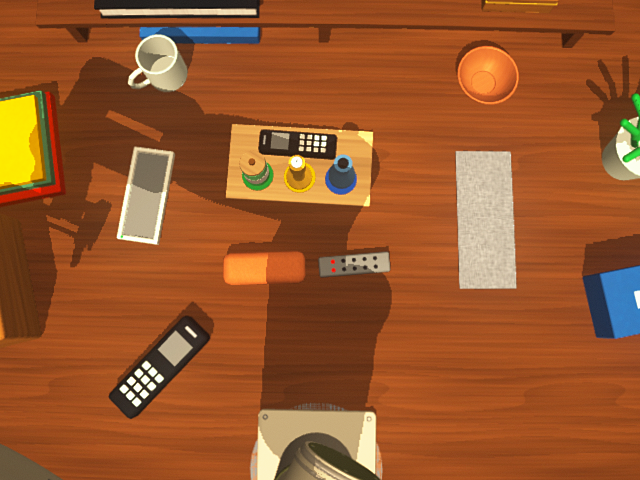

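View pics/side0.png

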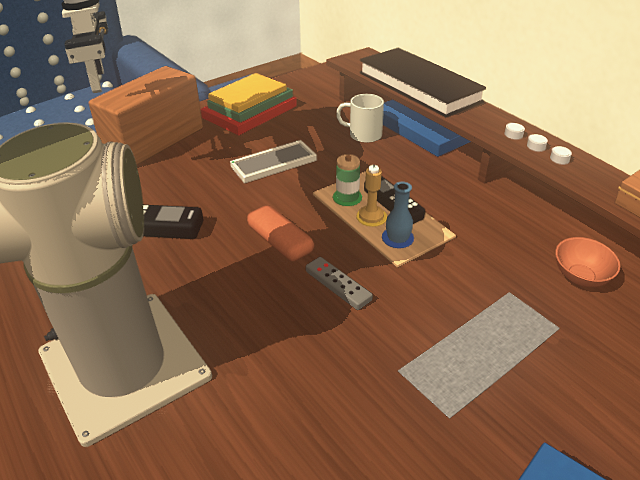

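The top view shows the tray at about (300,165), with the green jar (256,170), candlestick (298,172), vase (341,172) and the handset behind them at (298,144). The dock is at (146,195) and the felt at (486,220). There are two handset candidates: (298,144) on the tray and (160,366), which is bigger and lies on the table. I'll enlarge both and measure.

```bash
cat > h.py <<'E'
import numpy as np, cv2
from scipy.spatial.transform import Rotation as Rn
from plant import robot
P={n:robot.camera_params(n) for n in("top","side")}
def ray(n,uv):
    p=P[n];u=cv2.undistortPoints(np.array(uv,float).reshape(-1,1,2),p["mtx"],p["dist_coeffs"]).reshape(-1,2)
    d=np.c_[u,np.ones(len(u))]@p["R"]; c=-p["R"].T@p["t"]; return c,d
def onz(n,uv,z):
    c,d=ray(n,uv); return c+d*((z-c[2])/d[:,2])[:,None]
def proj(n,X):
    p=P[n];return cv2.projectPoints(np.array(X,float).reshape(-1,3),cv2.Rodrigues(p["R"])[0],p["t"],p["mtx"],p["dist_coeffs"])[0].reshape(-1,2)
def tri(a,b):
    (c1,d1),(c2,d2)=ray("top",[a]),ray("side",[b])
    d1=d1[0]/np.linalg.norm(d1);d2=d2[0]/np.linalg.norm(d2)
    A=np.c_[d1,-d2];s=np.linalg.lstsq(A,c2-c1,rcond=None)[0]
    p,q=c1+s[0]*d1,c2+s[1]*d2;return (p+q)/2,np.linalg.norm(p-q)
def grab(n,name,box=None,k=1):
    im=robot.read_camera(n)[:,:,::-1].copy()
    o=im
    if box: x,y,w,h=box;o=cv2.resize(im[y:y+h,x:x+w],None,fx=k,fy=k,interpolation=cv2.INTER_CUBIC)
    cv2.imwrite(f"pics/{name}.png",o);return im
def st():
    s=robot.read_state();R=Rn.from_rotvec(s["orientation"]).as_matrix()
    print("t",round(s["t"],2),"tcp",s["tool_pos"].round(4),"x",R[:,0].round(3),"y",R[:,1].round(3),"z",R[:,2].round(3),"F",s["force"].round(1),"op",round(s["opening"],4));return s,R
E
python3 - <<'E'
from h import *
s,R=st();print(s["q"])
im=cv2.imread("pics/top0.png");a=im[110:215,220:380];cv2.imwrite("pics/c1.png",cv2.resize(a,None,fx=5,fy=5,interpolation=cv2.INTER_CUBIC))
b=cv2.imread("pics/side0.png")[140:270,300:460];cv2.imwrite("pics/c2.png",cv2.resize(b,None,fx=4.5,fy=4.5,interpolation=cv2.INTER_CUBIC))
g=cv2.cvtColor(im,cv2.COLOR_BGR2HSV)
# felt: low sat grey
def blobs(m,nm,z,mn=300):
    cs,_=cv2.findContours(m.astype(np.uint8)*255,cv2.RETR_EXTERNAL,cv2.CHAIN_APPROX_NONE)
    for c in cs:
        if cv2.contourArea(c)>mn:
            w=onz("top",c.reshape(-1,2),z)[:,:2].astype(np.float32); r=cv2.minAreaRect(w*1000)
            print(nm,c.reshape(-1,2).mean(0).round(),np.round(r[0],1),np.round(r[1],1),round(r[2],1))
blobs((g[...,1]<60)&(g[...,2]>90),"grey",0.0)
blobs((g[...,1]<60)&(g[...,2]>90),"greyz17",0.017)
blobs((g[...,2]<60),"dark",0.036)
E
```

```text
t 0.1 tcp [0.2161 0.5592 0.2317] x [-0.933  0.36   0.   ] y [ 0.36   0.933 -0.002] z [-0.001 -0.001 -1.   ] F [ 0.4 -0.4  0.2] op 0.0929
[ 1.11661464e+00  1.31056548e-01  1.48918348e+00 -9.45314313e-06
  1.52299942e+00 -8.54065858e-02]
grey [265. 458.] [20.9 89.5] [85.8 36.7] 0.1
grey [368. 442.] [ 49.  -90.8] [107.6  31.5] 0.6
grey [139. 219.] [473.8 351.7] [ 81.6 109.5] 83.0
grey [485. 220.] [ 475.6 -319.8] [268.1 109.1] 0.8
grey [151.  59.] [801.4 356.4] [ 87.4 113.4] 20.7
greyz17 [265. 458.] [24.5 88.1] [84.5 36.1] 0.1
greyz17 [368. 442.] [ 52.2 -89.6] [106.   31.1] 0.6
greyz17 [139. 219.] [470.8 346.4] [ 80.4 107.9] 83.0
greyz17 [485. 220.] [ 472.6 -315.3] [264.2 107.5] 0.8
greyz17 [151.  59.] [793.6 351.1] [ 86.2 111.7] 20.7
dark [159. 367.] [182.8 292. ] [ 65.5 210.3] 47.5
dark [299. 144.] [607.3  47.2] [145.8  46.7] 86.4
dark [179.  10.] [888.1 299.6] [337.5  38.2] 89.7
```

View pics/c1.png

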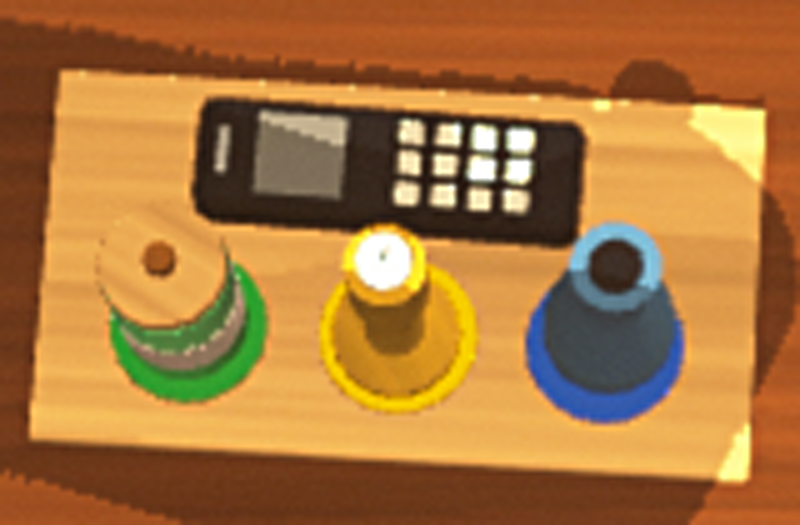

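View pics/c2.png

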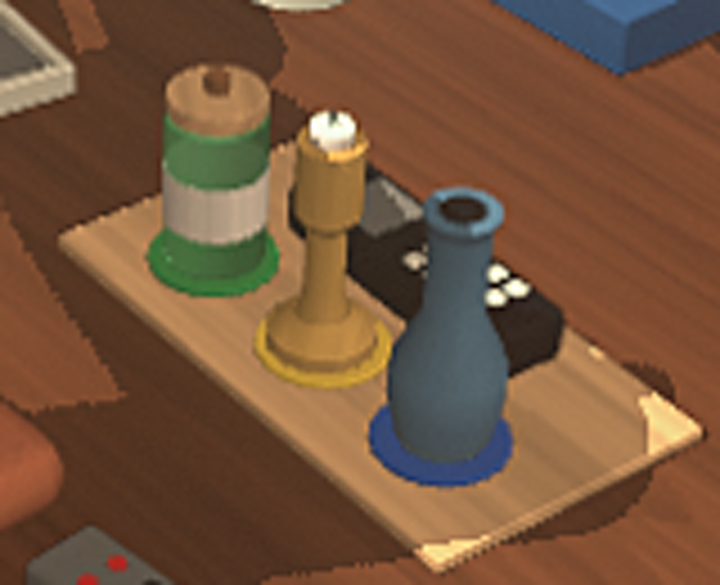

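The enlarged crop settles the handset. The one on the tray at (298,144) measures about 146x47 mm and matches 150x46. The one at (160,366) is about 210x65 mm, so it's the look-alike. The left-to-right order is green jar, candlestick, vase. Next I'll measure the coasters, ornament tops and dock precisely.

```bash
python3 - <<'E'
from h import *
from scipy.optimize import least_squares
im=cv2.imread("pics/top0.png");g=cv2.cvtColor(im,cv2.COLOR_BGR2HSV).astype(int)
H,S,V=g[...,0],g[...,1],g[...,2]
roi=np.zeros(H.shape,bool);roi[150:200,235:365]=1
for nm,m in dict(green=(H>45)&(H<75)&(S>150),yellow=(H>=20)&(H<30)&(S>225),blue=(H>100)&(H<130)&(S>170)).items():
    m=(m&roi).astype(np.uint8)
    cs,_=cv2.findContours(m,0,cv2.CHAIN_APPROX_NONE);c=max(cs,key=cv2.contourArea).reshape(-1,2)
    h=cv2.convexHull(c).reshape(-1,2)
    w=onz("top",c,0.012)[:,:2]*1000
    # iterate circle of radius 31: keep outer points
    lo=w[w[:,0]<np.quantile(w[:,0],0.6)]
    f=lambda p:np.linalg.norm(lo-p,axis=1)-30.5
    p=w.mean(0)
    r=least_squares(f,p,loss="soft_l1",f_scale=0.7);print(nm,c.min(0),c.max(0),m.sum(),r.x.round(1),np.abs(r.fun).mean().round(2))
def cr(x,y):return (220+x/5-.4,110+y/5-.4)
print("tops vase",onz("top",[cr(615,266)],.116),"cup top",onz("top",[cr(384,262)],.106),"stub",onz("top",[cr(383,259)],.114),"jar knob",onz("top",[cr(158,258)],.098))
d=cv2.resize(im[140:250,110:180],None,fx=5.4,fy=5.4,interpolation=cv2.INTER_CUBIC)
f=cv2.resize(im[145:295,450:520],None,fx=4,fy=4,interpolation=cv2.INTER_CUBIC)
d=cv2.copyMakeBorder(d,0,600-d.shape[0],0,10,0);f=f[:600]
cv2.imwrite("pics/dock.png",np.hstack([d,f]))
b=cv2.imread("pics/side0.png")[130:190,220:330];cv2.imwrite("pics/dock_s.png",cv2.resize(b,None,fx=7,fy=7,interpolation=cv2.INTER_CUBIC))
E
```

```text
green [242 163] [272 189] 217 [555.2 124.5] 3.2
yellow [284 163] [314 192] 234 [552.4  43.1] 2.34
blue [326 172] [355 193] 157 [550.9 -36.9] 2.68
tops vase [[ 0.54983934 -0.03800198  0.116     ]] cup top [[0.55273822 0.04432335 0.106     ]] stub [[0.55168759 0.04430119 0.114     ]] jar knob [[0.55525436 0.126446   0.098     ]]
```

View pics/dock.png

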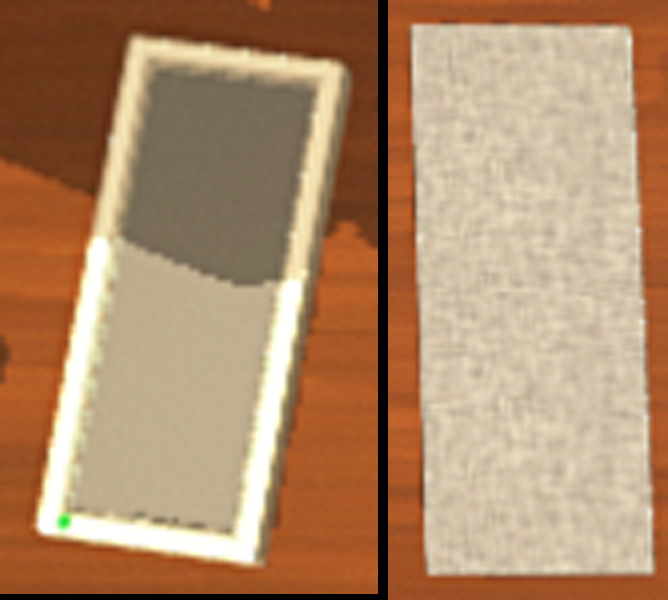

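View pics/dock_s.png

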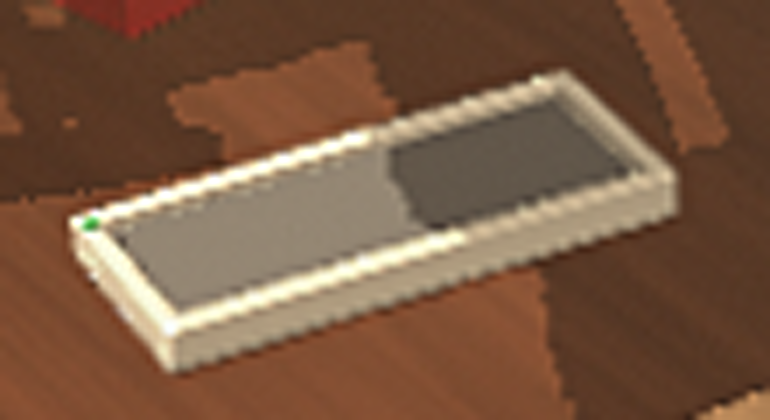

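```bash
python3 - <<'E'
from h import *
def cr(x,y):return (220+x/5-.4,110+y/5-.4)
print("coasters",onz("top",[cr(188.5,326),cr(399,336),cr(605.5,346)],.012).round(4))
D=lambda l:[(110+x/5.4-.4,140+y/5.4-.4) for x,y in l]
a=onz("top",D([(133,37),(340,65),(247,560),(38,532)]),.017);print(a.round(4),a.mean(0).round(4))
a=onz("top",D([(150,68),(316,90),(236,530),(72,515)]),.012);print(a.round(4),a.mean(0).round(4))
S=[(220+x/7-.4,130+y/7-.4) for x,y in [(75,222),(565,72),(674,178),(172,328)]]
b=onz("side",S,.017);print(b.round(4),b.mean(0).round(4)); 
for q in(a,b):
    e=q[1:3].mean(0)-q[[0,3]].mean(0);print(np.degrees(np.arctan2(e[1],e[0])))
    e=q[:2].mean(0)-q[2:].mean(0);print(np.degrees(np.arctan2(e[1],e[0])),np.linalg.norm(e))
F=[(450+x/4-.4,145+y/4-.4) for x,y in [(411-388,25),(630-388,26),(653-388,574),(428-388,574)]]
f=onz("top",F,.003);print(f.round(4),f.mean(0).round(4))
print("side chk",proj("side",[[.552,-.038,.116],[.552,.0443,.114],[.555,.1264,.098]]).round(1))
# handset top
im=cv2.imread("pics/top0.png");g=cv2.cvtColor(im,cv2.COLOR_BGR2GRAY)
print("handset corners", onz("top",[cr(200,98),cr(582,122),cr(574,246),cr(194,216)],.036).round(4))
E
```

```text
coasters [[ 0.5513  0.1245  0.012 ]
 [ 0.5484  0.0425  0.012 ]
 [ 0.5457 -0.0376  0.012 ]]
[[0.6044 0.3692 0.017 ]
 [0.5945 0.2921 0.017 ]
 [0.413  0.3158 0.017 ]
 [0.4218 0.3921 0.017 ]] [0.5084 0.3423 0.017 ]
[[0.5942 0.3637 0.012 ]
 [0.5864 0.3017 0.012 ]
 [0.4244 0.3218 0.012 ]
 [0.4288 0.3818 0.012 ]] [0.5084 0.3422 0.012 ]
[[0.4217 0.3883 0.017 ]
 [0.6026 0.3678 0.017 ]
 [0.5912 0.2891 0.017 ]
 [0.4149 0.3144 0.017 ]] [0.5076 0.3399 0.017 ]
-95.6901673111722
-6.644591491178603 0.16478985239353977
-7.298803400038271
83.21121295215683 0.07685489057845969
[[ 0.6083 -0.263   0.003 ]
 [ 0.61   -0.3719  0.003 ]
 [ 0.3401 -0.3756  0.003 ]
 [ 0.3386 -0.2672  0.003 ]] [ 0.4742 -0.3194  0.003 ]
side chk [[404.4 190.8]
 [374.6 171.7]
 [348.5 160. ]]
handset corners [[ 0.6356  0.1204  0.036 ]
 [ 0.628  -0.0269  0.036 ]
 [ 0.5789 -0.0245  0.036 ]
 [ 0.5886  0.1211  0.036 ]]
```

The ornaments stand 12 mm up (tray plus coaster), so I need to redo the tops with that offset.

```bash
python3 - <<'E'
from h import *
def cr(x,y):return (220+x/5-.4,110+y/5-.4)
def cs(x,y):return (300+x/4.5-.4,140+y/4.5-.4)
T=[cr(615,266),cr(383,259),cr(158,258)];S=[cs(463,211),cs(332,124),cs(217,78)]
for t,s,z in zip(T,S,(.128,.126,.108)): print(onz("top",[t],z).round(4),onz("side",[s],z).round(4),tri(t,s))
E
```

```text
[[ 0.5466 -0.0377  0.128 ]] [[ 0.546  -0.0381  0.128 ]] (array([ 0.5466401 , -0.03759747,  0.12749246]), np.float64(0.0002949741904313798))
[[0.5485 0.0437 0.126 ]] [[0.548 0.044 0.126]] (array([0.54823229, 0.04382917, 0.12605775]), np.float64(0.000501533396935274))
[[0.5526 0.1252 0.108 ]] [[0.551 0.124 0.108]] (array([0.55266929, 0.1255001 , 0.10668924]), np.float64(0.000592399073198848))
```

Measurements so far, with top and side agreeing within 1 mm:

| Item | Position x, y (m) | Notes |
|---|---|---|
| Vase | .546, -.038 | |
| Candlestick | .5485, .0435 | |
| Jar | .552, .125 | |
| Felt centre | .474, -.319 | along x |
| Dock centre | .508, .341 | yaw -6.8° |
| Handset | .607, .047 | |

First I turn the jaws along world x, then go above the vase.

>>> carry_out([
  [[0,0,0,3],[0,0,0,6.7],[0,0,0,7],[0,0,0,7],[0,0,0,7],[0,0,0,7],[0,0,0,7],[0,0,0,7],[0,0,0,7],[0,0,0,7],[0,0,0,3.2],[-1,0.5,0,0],[-2,1.1,0,0],[-3,1.7,0,0],[-3,1.7,0,0],[-3,1.7,0,0],[-3,1.7,0,0],[-3,1.7,0,0],[-3,1.7,0,0],[-3,1.7,0,0]],
], claw=4.8, grip_force=25)

```text
t: 1.77
tool_pos: [0.3514, 0.3173, 0.2323]
orientation: [2.219, 2.224, -0.001]
force: [1.4, 0.4, 0.1]
opening: 0.048
```

>>> carry_out([
  [[-3,1.7,0,0],[-3,1.7,0,0],[-3,1.7,0,0],[-3,1.7,0,0],[-3,1.7,0,0],[-3,1.7,0,0],[-3,1.7,0,0],[-3,1.7,0,0],[-3,1.7,0,0],[-3,1.2,0,0],[-2,1,0,0],[-1,0.4,0,0],[0,0,0,0],[0,0,0,0]],
])

```text
t: 2.93
tool_pos: [0.5294, -0.0104, 0.2323]
orientation: [-2.221, -2.22, 0.0]
force: [0.6, 0.1, -0.1]
opening: 0.0481
```

```bash
python3 - <<'E'
from h import *
s,R=st();print(s["q"].round(3))
def need(tx,ty,tz):print("need",(R.T@(np.array([tx,ty,tz])-s["tool_pos"])*100).round(2))
need(.546,-.038,.23)
E
```

```text
t 2.93 tcp [ 0.5294 -0.0104  0.2323] x [0.001 1.    0.001] y [ 1.    -0.001 -0.001] z [-0.001  0.001 -1.   ] F [ 0.6  0.1 -0.1] op 0.0481
[-0.117 -0.06   1.683  0.     1.519 -0.116]
need [-2.76  1.66  0.23]
```

>>> carry_out([
  [[-0.7,0.4,0,0],[-1.1,0.7,0,0],[-0.9,0.55,0,0],[0,0,0,0],[0,0,1,0],[0,0,2,0],[0,0,2,0],[0,0,2,0],[0,0,2,0],[0,0,2,0],[0,0,1.5,0],[0,0,0.8,0],[0,0,0.5,0],[0,0,0,0],[0,0,0,0]],
])

```text
t: 4.18
tool_pos: [0.5467, -0.0374, 0.0951]
orientation: [2.222, 2.221, 0.0]
force: [0.2, -0.2, 0.5]
opening: 0.0481
```

```bash
python3 - <<'E'
from h import *
s,R=st()
grab("side","v1",(280,60,200,220),2.7);grab("top","v1t",(220,110,160,105),5)
E
```

```text
t 4.18 tcp [ 0.5467 -0.0374  0.0951] x [ 0.  1. -0.] y [ 1.    -0.     0.001] z [ 0.001 -0.    -1.   ] F [ 0.2 -0.2  0.5] op 0.0481
```

View pics/v1.png

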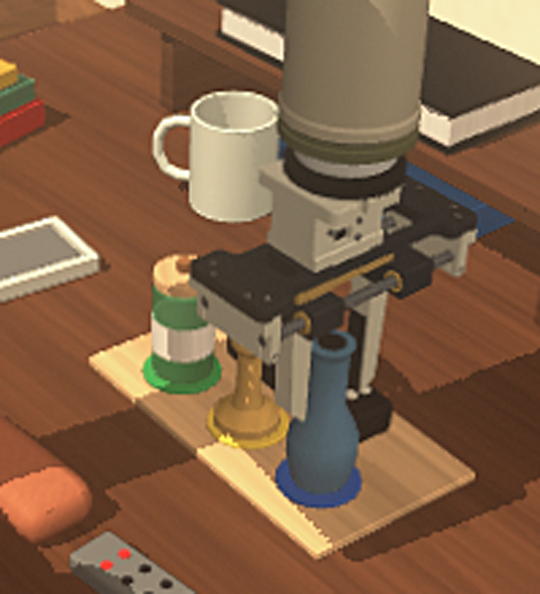

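The jaws straddle the vase neck at crop (330,350). I close, then lift.

>>> carry_out([
  [[0,0,0,0],[0,0,0,0],[0,0,0,0],[0,0,0,0],[0,0,0,0],[0,0,0,0],[0,0,-0.5,0],[0,0,-1,0],[0,0,-1,0],[0,0,-1,0],[0,0,-1,0],[0,0,-0.5,0],[0,0,0,0]],
], claw=1.5)

```text
t: 5.37
tool_pos: [0.5477, -0.0377, 0.147]
orientation: [2.22, 2.219, 0.003]
force: [0.8, -0.7, -2.6]
opening: 0.0303
```

```bash
python3 - <<'E'
from h import *
s,R=st()
grab("side","v2",(280,60,200,220),2.7)
E
```

```text
t 5.37 tcp [ 0.5477 -0.0377  0.147 ] x [ 0.001  1.    -0.001] y [ 1.    -0.001  0.003] z [ 0.003 -0.001 -1.   ] F [ 0.8 -0.7 -2.6] op 0.0303
```

View pics/v2.png

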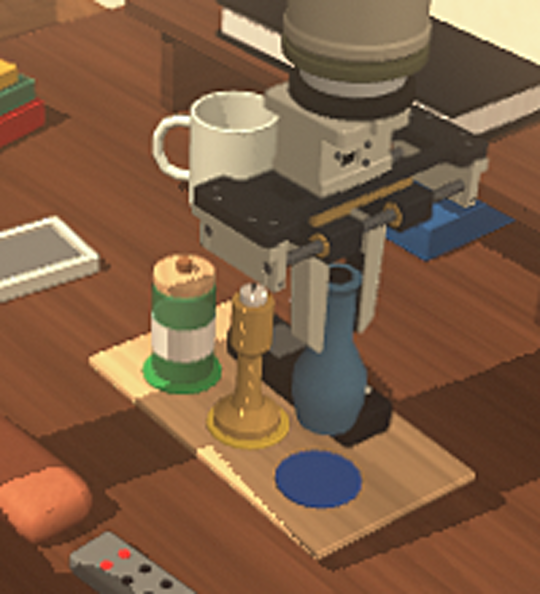

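The vase is lifted clear and upright, and the blue coaster is empty. I carry it to the near end of the felt (.389,-.319).

>>> carry_out([
  [[-0.5,-0.3,0,0],[-1,-0.6,0,0],[-1.6,-0.9,0,0],[-2,-1.1,0,0],[-2,-1.1,0,0],[-2,-1.1,0,0],[-2,-1.1,0,0],[-2,-1.1,0,0],[-2,-1.1,0,0],[-2,-1.1,0,0],[-2,-1.2,0,0],[-2,-1.2,0,0],[-2,-1.2,0,0],[-2,-1.2,0,0],[-1.4,-0.8,0,0],[-1,-0.5,0,0],[-0.6,-0.3,0,0],[0,0,0,0],[0,0,0,0]],
])

```text
t: 7.0
tool_pos: [0.3872, -0.3182, 0.1444]
orientation: [-2.222, -2.22, -0.001]
force: [0.7, -0.3, -2.8]
opening: 0.03
```

```bash
python3 - <<'E'
from h import *
s,R=st()
def need(tx,ty,tz):print("need",(R.T@(np.array([tx,ty,tz])-s["tool_pos"])*100).round(2))
need(.389,-.319,.087)
grab("top","v3t");grab("side","v3",(380,200,220,230),2.6)
E
```

```text
t 7.0 tcp [ 0.3872 -0.3182  0.1444] x [0.001 1.    0.001] y [ 1.    -0.001 -0.   ] z [-0.     0.001 -1.   ] F [ 0.7 -0.3 -2.8] op 0.03
need [-0.08  0.18  5.74]
```

View pics/v3.png

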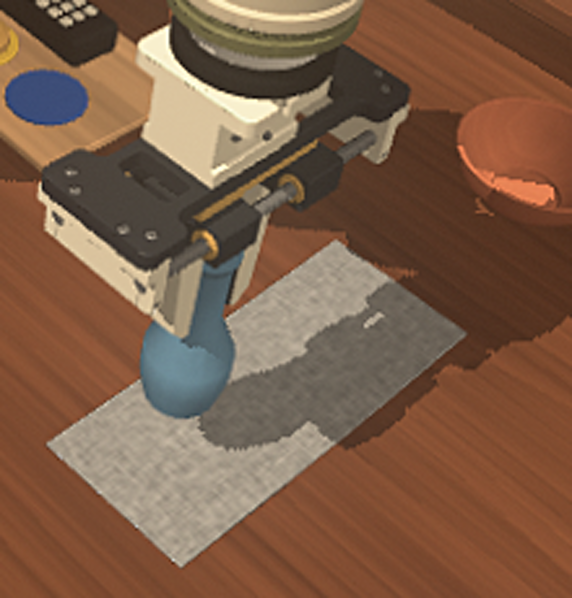

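>>> carry_out([
  [[0,0.2,0.5,0],[0,0,1,0],[0,0,1,0],[0,0,1,0],[0,0,0.7,0],[0,0,0.5,0],[0,0,0.4,0],[0,0,0.2,0],[0,0,0.2,0],[0,0,0.1,0],[0,0,0,0],[0,0,0,0]],
])

```text
t: 8.1
tool_pos: [0.3895, -0.3186, 0.089]
orientation: [2.222, 2.22, 0.0]
force: [0.3, 0.4, -1.7]
opening: 0.0298
```

```bash
python3 - <<'E'
from h import *
s,R=st()
grab("side","v4",(380,200,220,230),2.6)
E
```

```text
t 8.1 tcp [ 0.3895 -0.3186  0.089 ] x [ 0.001  1.    -0.   ] y [ 1.    -0.001  0.   ] z [ 0. -0. -1.] F [ 0.3  0.4 -1.7] op 0.0298
```

View pics/v4.png

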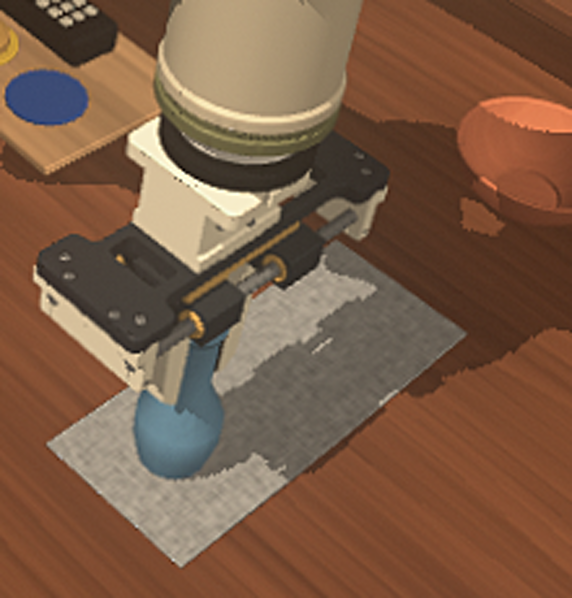

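>>> carry_out([
  [[0,0,0.1,0],[0,0,0.1,0],[0,0,0,0],[0,0,0,0]],
])

```text
t: 8.48
tool_pos: [0.3893, -0.3184, 0.0866]
orientation: [-2.222, -2.221, 0.0]
force: [-0.1, -0.2, -2.5]
opening: 0.03
```

>>> carry_out([
  [[0,0,0.1,0],[0,0,0,0],[0,0,0,0]],
])

```text
t: 8.73
tool_pos: [0.3897, -0.3188, 0.0862]
orientation: [2.221, 2.22, -0.0]
force: [0.1, 0.6, 2.6]
opening: 0.0303
```

>>> carry_out([
  [[0,0,0,0],[0,0,0,0],[0,0,0,0],[0,0,0,0],[0,0,-0.5,0],[0,0,-1,0],[0,0,-1.5,0],[0,0,-2,0],[0,0,-2,0],[0,0,-2,0],[0,0,-1.5,0],[0,0,-0.5,0],[0,0,0,0],[0,0,0,0]],
], claw=5)

```text
t: 9.9
tool_pos: [0.3893, -0.3184, 0.1956]
orientation: [2.222, 2.221, -0.0]
force: [-1.1, -0.3, -0.1]
opening: 0.0499
```

```bash
python3 - <<'E'
from h import *
s,R=st()
def need(tx,ty,tz):print("need",(R.T@(np.array([tx,ty,tz])-s["tool_pos"])*100).round(2))
need(.5485,.0435,.2)
grab("side","v5",(380,200,220,230),2.6)
E
```

```text
t 9.9 tcp [ 0.3893 -0.3184  0.1956] x [ 0.001  1.    -0.   ] y [ 1.    -0.001  0.   ] z [ 0. -0. -1.] F [-1.1 -0.3 -0.1] op 0.0499
need [36.2  15.9  -0.45]
```

View pics/v5.png

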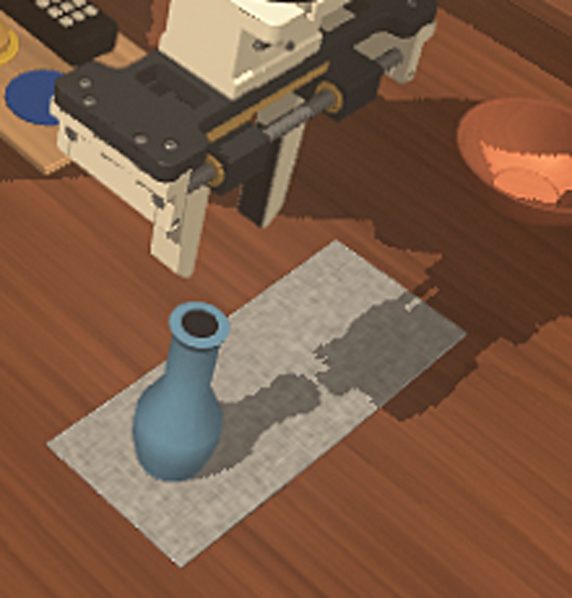

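The vase stands upright on the felt. Next is the candlestick.

>>> carry_out([
  [[0.8,0.35,0,0],[1.6,0.7,0,0],[2.4,1.05,0,0],[2.6,1.14,0,0],[2.6,1.14,0,0],[2.6,1.14,0,0],[2.6,1.14,0,0],[2.6,1.14,0,0],[2.6,1.14,0,0],[2.6,1.14,0,0],[2.6,1.14,0,0],[2.6,1.14,0,0],[2.6,1.14,0,0],[2.6,1.14,0,0],[1.6,0.7,0,0],[0.8,0.35,0,0],[0.4,0.2,0,0],[0,0,0,0],[0,0,0,0]],
])

```text
t: 11.53
tool_pos: [0.5479, 0.0429, 0.1952]
orientation: [-2.222, -2.22, 0.001]
force: [-0.1, 0.3, 0.2]
opening: 0.0502
```

>>> carry_out([
  [[0,0,0.5,0],[0,0,1,0],[0,0,2,0],[0,0,2,0],[0,0,2,0],[0,0,1.5,0],[0,0,0.7,0],[0,0,0.3,0],[0,0,0,0],[0,0,0,0]],
])

```text
t: 12.37
tool_pos: [0.5489, 0.0432, 0.0963]
orientation: [2.222, 2.22, 0.001]
force: [0.5, 0.6, 0.5]
opening: 0.0501
```

```bash
python3 - <<'E'
from h import *
s,R=st()
def need(tx,ty,tz):print("need",(R.T@(np.array([tx,ty,tz])-s["tool_pos"])*100).round(2))
need(.5485,.0435,.095)
grab("side","k1",(280,60,200,220),2.7)
im=grab("top","k1t",(220,110,160,105),5)
E
```

```text
t 12.37 tcp [0.5489 0.0432 0.0963] x [ 0.001  1.    -0.   ] y [ 1.    -0.001  0.001] z [ 0.001 -0.    -1.   ] F [0.5 0.6 0.5] op 0.0501
need [ 0.03 -0.04  0.13]
```

View pics/k1.png

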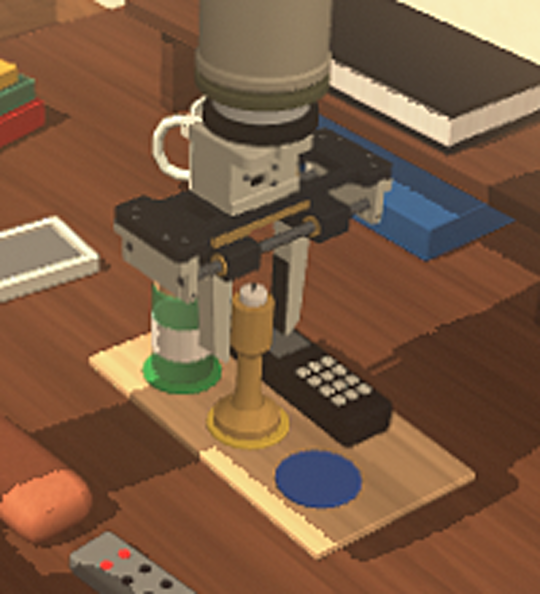

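View pics/k1t.png

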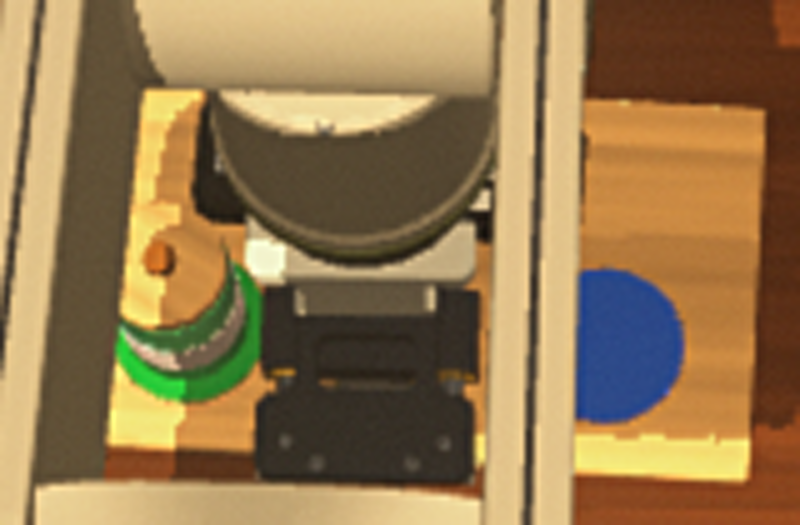

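The jaws straddle the cup at crop (250,320). I close, lift and carry it to the middle of the felt.

>>> carry_out([
  [[0,0,0,0],[0,0,0,0],[0,0,0,0],[0,0,0,0],[0,0,0,0],[0,0,0,0],[0,0,-0.5,0],[0,0,-1,0],[0,0,-1,0],[0,0,-1,0],[0,0,-1,0],[0,0,-0.5,0],[0,0,0,0]],
], claw=1.5, grip_force=30)

```text
t: 13.55
tool_pos: [0.5497, 0.0435, 0.148]
orientation: [2.22, 2.219, 0.004]
force: [-0.7, -0.0, -3.0]
opening: 0.0295
```

>>> carry_out([
  [[-0.5,-0.1,0,0],[-1,-0.2,0,0],[-1.6,-0.3,0,0],[-2.2,-0.5,0,0],[-2.5,-0.5,0,0],[-2.5,-0.5,0,0],[-2.5,-0.5,0,0],[-2.5,-0.5,0,0],[-2.5,-0.5,0,0],[-2.5,-0.5,0,0],[-2.5,-0.5,0,0],[-2.5,-0.5,0,0],[-2.5,-0.5,0,0],[-2.5,-0.6,0,0],[-2.2,-0.5,0,0],[-1.8,-0.4,0,0],[-1.2,-0.2,0,0],[-0.7,-0.2,0,0],[0,0,0,0],[0,0,0,0]],
])

```text
t: 15.22
tool_pos: [0.473, -0.3181, 0.1452]
orientation: [-2.222, -2.22, -0.0]
force: [0.5, -0.4, -2.8]
opening: 0.0296
```

```bash
python3 - <<'E'
from h import *
s,R=st()
def need(tx,ty,tz):print("need",(R.T@(np.array([tx,ty,tz])-s["tool_pos"])*100).round(2))
need(.474,-.319,.0875)
grab("side","k2",(380,150,220,230),2.6)
E
```

```text
t 15.22 tcp [ 0.473  -0.3181  0.1452] x [0.001 1.    0.001] y [ 1.    -0.001 -0.   ] z [-0.     0.001 -1.   ] F [ 0.5 -0.4 -2.8] op 0.0296
need [-0.09  0.11  5.77]
```

View pics/k2.png

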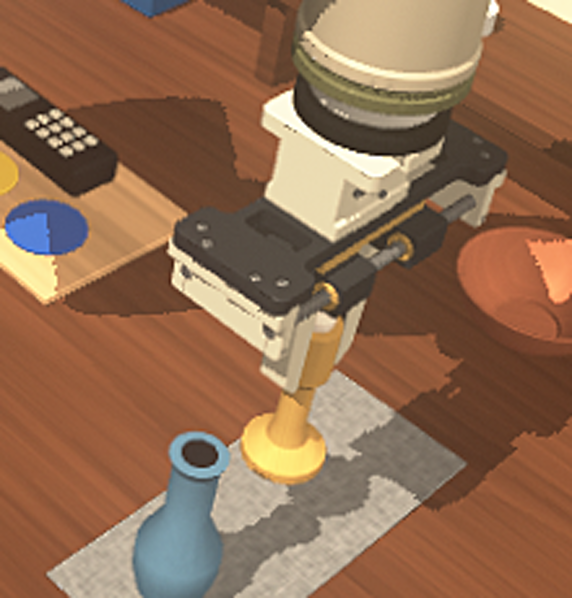

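>>> carry_out([
  [[0,0.1,0.5,0],[0,0,1,0],[0,0,1,0],[0,0,1,0],[0,0,0.7,0],[0,0,0.5,0],[0,0,0.4,0],[0,0,0.2,0],[0,0,0.2,0],[0,0,0.1,0],[0,0,0,0],[0,0,0,0]],
])

```text
t: 16.27
tool_pos: [0.4744, -0.3187, 0.09]
orientation: [2.222, 2.22, 0.0]
force: [0.2, 0.4, -2.3]
opening: 0.0296
```

>>> carry_out([
  [[0,0,0.1,0],[0,0,0,0],[0,0,0,0]],
])

```text
t: 16.52
tool_pos: [0.4742, -0.3185, 0.0887]
orientation: [2.222, 2.221, -0.0]
force: [-0.1, 0.3, -1.7]
opening: 0.0292
```

>>> carry_out([
  [[0,0,0.1,0],[0,0,0,0],[0,0,0,0]],
])

```text
t: 16.77
tool_pos: [0.4742, -0.3184, 0.0876]
orientation: [-2.222, -2.221, 0.0]
force: [-0.3, -0.3, -2.5]
opening: 0.0292
```

>>> carry_out([
  [[0,0,0.1,0],[0,0,0,0],[0,0,0,0]],
])

```text
t: 17.02
tool_pos: [0.4744, -0.3186, 0.087]
orientation: [2.222, 2.221, 0.0]
force: [-0.9, -1.1, 0.2]
opening: 0.0296
```

>>> carry_out([
  [[0,0,0,0],[0,0,0,0],[0,0,0,0],[0,0,0,0],[0,0,-0.5,0],[0,0,-1,0],[0,0,-1.5,0],[0,0,-2,0],[0,0,-2,0],[0,0,-2,0],[0,0,-1.4,0],[0,0,-0.5,0],[0,0,0,0],[0,0,0,0]],
], claw=5)

```text
t: 18.18
tool_pos: [0.4742, -0.3185, 0.1956]
orientation: [2.222, 2.221, 0.0]
force: [-0.4, 0.5, 0.0]
opening: 0.0499
```

```bash
python3 - <<'E'
from h import *
s,R=st()
def need(tx,ty,tz):print("need",(R.T@(np.array([tx,ty,tz])-s["tool_pos"])*100).round(2))
need(.552,.125,.195)
grab("side","k3",(380,150,220,230),2.6)
E
```

```text
t 18.18 tcp [ 0.4742 -0.3185  0.1956] x [ 0.001  1.    -0.   ] y [ 1.    -0.001  0.   ] z [ 0. -0. -1.] F [-0.4  0.5  0. ] op 0.0499
need [44.35  7.76  0.06]
```

View pics/k3.png

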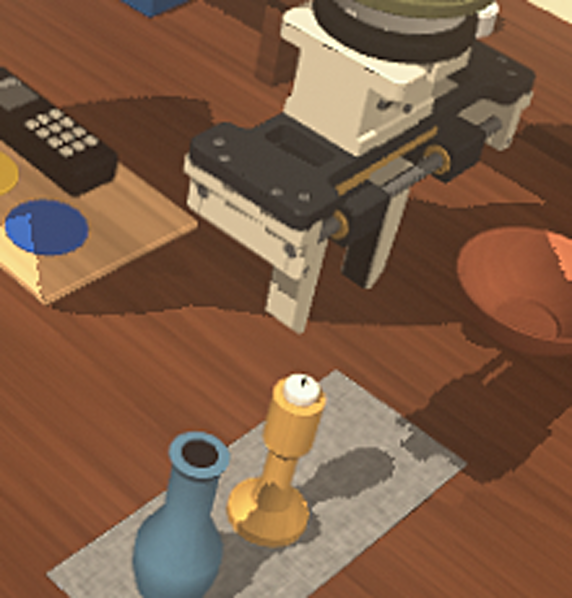

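The candlestick stands upright next to the vase. Now the jar.

>>> carry_out([
  [[0.8,0.14,0,0],[1.6,0.28,0,0],[2.4,0.42,0,0],[2.6,0.455,0,0],[2.6,0.455,0,0],[2.6,0.455,0,0],[2.6,0.455,0,0],[2.6,0.455,0,0],[2.6,0.455,0,0],[2.6,0.455,0,0],[2.6,0.455,0,0],[2.6,0.455,0,0],[2.6,0.455,0,0],[2.6,0.455,0,0],[2.6,0.455,0,0],[2.6,0.455,0,0],[2.6,0.455,0,0],[1.8,0.3,0,0],[0.9,0.15,0,0],[0.45,0.1,0,0]],
], claw=7)

```text
t: 19.9
tool_pos: [0.5513, 0.1264, 0.1945]
orientation: [-2.219, -2.222, 0.002]
force: [0.1, -0.1, -0.5]
opening: 0.0702
```

>>> carry_out([
  [[0,0,0,0],[0,0,0.5,0],[0,0,1,0],[0,0,2,0],[0,0,2,0],[0,0,2,0],[0,0,2,0],[0,0,1.5,0],[0,0,0.9,0],[0,0,0.4,0],[0,0,0,0],[0,0,0,0]],
])

```text
t: 20.9
tool_pos: [0.5524, 0.1247, 0.0731]
orientation: [2.222, 2.22, 0.001]
force: [0.2, -0.5, 0.4]
opening: 0.0701
```

```bash
python3 - <<'E'
from h import *
s,R=st()
grab("side","j1",(240,30,220,230),2.6)
E
```

```text
t 20.9 tcp [0.5524 0.1247 0.0731] x [0.001 1.    0.   ] y [ 1.    -0.001  0.001] z [ 0.001  0.    -1.   ] F [ 0.2 -0.5  0.4] op 0.0701
```

View pics/j1.png

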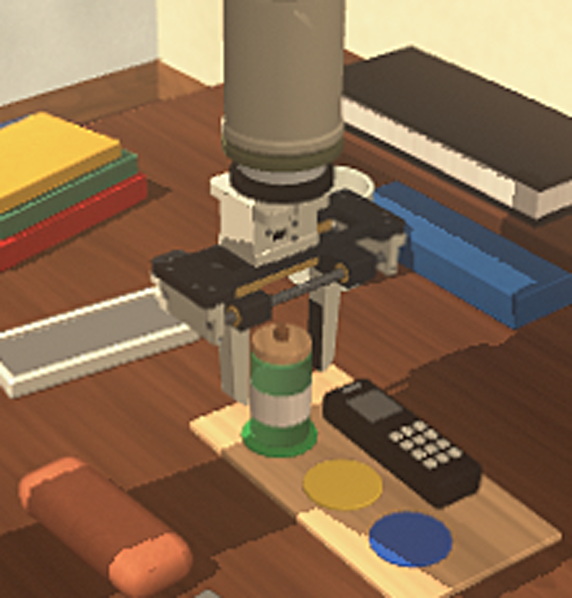

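The jar is between the fingers at crop (282,380). I close, lift and carry it to the far end of the felt.

>>> carry_out([
  [[0,0,0,0],[0,0,0,0],[0,0,0,0],[0,0,0,0],[0,0,0,0],[0,0,0,0],[0,0,-0.5,0],[0,0,-1,0],[0,0,-1,0],[0,0,-1,0],[0,0,-1,0],[0,0,-0.5,0],[0,0,0,0]],
], claw=3.5)

```text
t: 22.03
tool_pos: [0.5533, 0.1252, 0.125]
orientation: [2.221, 2.219, 0.004]
force: [0.6, 0.3, -2.6]
opening: 0.0475
```

>>> carry_out([
  [[-0.5,0,0,0],[-1,0,0,0],[-1.6,0,0,0],[-2.2,0,0,0],[-2.6,0,0,0],[-2.6,0,0,0],[-2.6,0,0,0],[-2.6,0,0,0],[-2.6,0,0,0],[-2.6,0.1,0,0],[-2.6,0.1,0,0],[-2.6,0.1,0,0],[-2.6,0.1,0,0],[-2.6,0.1,0,0],[-2.6,0.1,0,0],[-2.6,0.1,0,0],[-2.6,0,0,0],[-2.6,0,0,0],[-2.2,0,0,0],[-0.6,0,0,0]],
])

```text
t: 23.7
tool_pos: [0.5571, -0.324, 0.1216]
orientation: [-2.225, -2.217, 0.002]
force: [0.2, -0.6, -2.5]
opening: 0.0479
```

```bash
python3 - <<'E'
from h import *
s,R=st()
def need(tx,ty,tz):print("need",(R.T@(np.array([tx,ty,tz])-s["tool_pos"])*100).round(2))
need(.559,-.319,.064)
E
```

```text
t 23.7 tcp [ 0.5571 -0.324   0.1216] x [ 0.003  1.    -0.001] y [ 1.    -0.003 -0.001] z [-0.001 -0.001 -1.   ] F [ 0.2 -0.6 -2.5] op 0.0479
need [0.51 0.2  5.76]
```

>>> carry_out([
  [[0,0,0,0],[0,0,0,0],[0,0,0.5,0],[0,0,1,0],[0,0,1,0],[0,0,1,0],[0,0,0.7,0],[0,0,0.5,0],[0,0,0.4,0],[0,0,0.2,0],[0,0,0.2,0],[0,0,0.2,0],[0,0,0,0],[0,0,0,0]],
])

```text
t: 24.87
tool_pos: [0.5589, -0.3201, 0.0659]
orientation: [2.222, 2.221, 0.0]
force: [0.4, -0.5, -2.2]
opening: 0.0479
```

```bash
python3 - <<'E'
from h import *
s,R=st()
grab("side","j2",(380,150,220,230),2.6)
E
```

```text
t 24.87 tcp [ 0.5589 -0.3201  0.0659] x [ 0.001  1.    -0.   ] y [ 1.    -0.001  0.   ] z [ 0. -0. -1.] F [ 0.4 -0.5 -2.2] op 0.0479
```

View pics/j2.png

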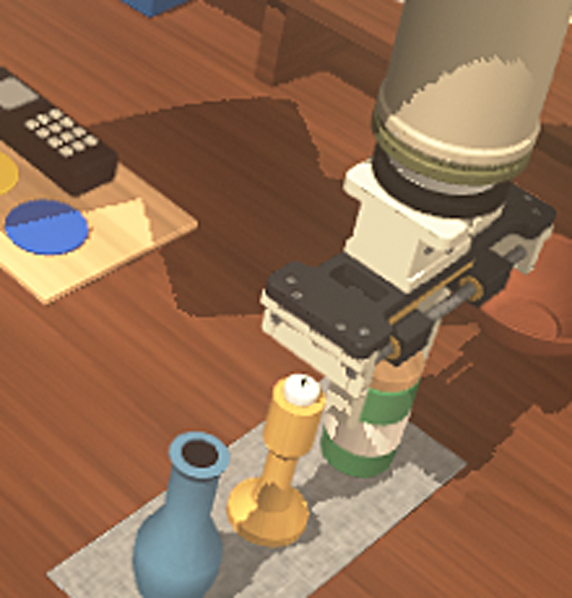

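>>> carry_out([
  [[0,0,0.1,0],[0,0,0.1,0],[0,0,0,0],[0,0,0,0]],
])

```text
t: 25.25
tool_pos: [0.5591, -0.3203, 0.0644]
orientation: [2.221, 2.22, 0.0]
force: [-1.0, 0.2, 3.6]
opening: 0.0475
```

>>> carry_out([
  [[0,0,0,0],[0,0,0,0],[0,0,0,0],[0,0,0,0],[0,0,-0.5,0],[0,0,-1,0],[0,0,-1.5,0],[0,0,-2,0],[0,0,-2,0],[0,0,-2,0],[0,0,-1.5,0],[0,0,-1,0],[0,0,-0.5,0],[0,0,0,0],[0,0,0,0]],
], claw=6.2)

```text
t: 26.5
tool_pos: [0.5586, -0.3199, 0.1832]
orientation: [-2.222, -2.22, 0.0]
force: [-0.2, 0.2, 0.3]
opening: 0.0621
```

```bash
python3 - <<'E'
from h import *
s,R=st()
im=grab("top","t2")
cv2.imwrite("pics/t2c.png",cv2.resize(im[110:215,220:380],None,fx=5,fy=5,interpolation=cv2.INTER_CUBIC))
g=cv2.cvtColor(im,cv2.COLOR_BGR2HSV).astype(int);H,S,V=g[...,0],g[...,1],g[...,2]
roi=np.zeros(H.shape,bool);roi[150:200,235:365]=1
for nm,m in dict(green=(H>45)&(H<75)&(S>150),yellow=(H>=20)&(H<30)&(S>215),blue=(H>100)&(H<130)&(S>170)).items():
    m=(m&roi).astype(np.uint8);cs,_=cv2.findContours(m,0,cv2.CHAIN_APPROX_NONE);c=max(cs,key=cv2.contourArea)
    e=cv2.fitEllipse(cv2.convexHull(c));print(nm,np.round(e[0],1),np.round(e[1],1),onz("top",[e[0]],.012).round(4))
m=(V<60).astype(np.uint8);cs,_=cv2.findContours(m,0,cv2.CHAIN_APPROX_NONE)
for c in cs:
    if 800<cv2.contourArea(c)<4000:
        w=onz("top",c.reshape(-1,2),.036)[:,:2].astype(np.float32)*1000;print(cv2.minAreaRect(w))
cv2.imwrite("pics/s2c.png",cv2.resize(robot.read_camera("side")[150:380,380:600,::-1],None,fx=2.6,fy=2.6))
E
```

```text
t 26.5 tcp [ 0.5586 -0.3199  0.1832] x [0.001 1.    0.   ] y [ 1.    -0.001 -0.   ] z [-0.  0. -1.] F [-0.2  0.2  0.3] op 0.0621
green [257.2 174.5] [30.2 30.6] [[0.5518 0.1247 0.012 ]]
yellow [299.2 176.5] [30.7 31.6] [[0.549  0.0429 0.012 ]]
blue [340.6 178.5] [29.2 29.8] [[ 0.5462 -0.0373  0.012 ]]
((183.35931396484375, 291.98883056640625), (66.79725646972656, 212.06259155273438), 47.55350875854492)
((607.2386474609375, 46.92522430419922), (145.99835205078125, 47.7872428894043), 86.47545623779297)
((887.1397094726562, 299.89984130859375), (338.26947021484375, 40.120880126953125), 89.72186279296875)
```

View pics/t2c.png

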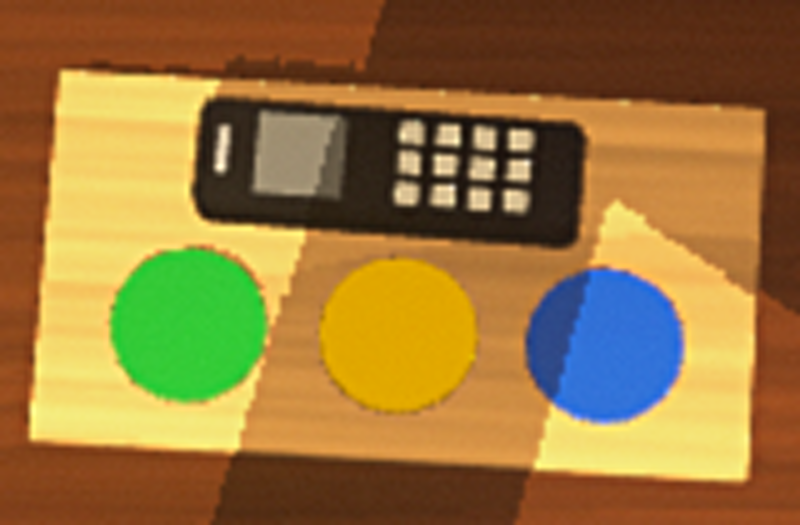

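View pics/s2c.png

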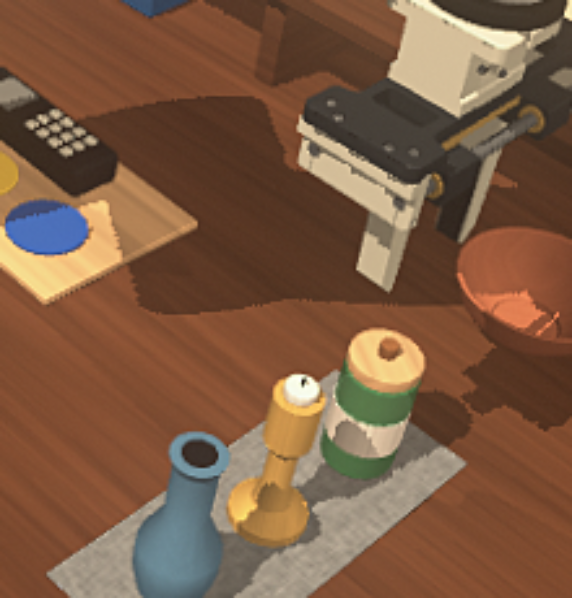

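All three ornaments stand on the felt, and the measured coaster centres are green (.5518,.1247), yellow (.5490,.0429) and blue (.5462,-.0373). Now I take the small handset on the tray, at (298,144) full-frame and confirmed above.

>>> carry_out([
  [[0.8,0.1,0,0],[1.6,0.2,0,0],[2.4,0.3,0,0],[2.6,0.36,0,0],[2.6,0.36,0,0],[2.6,0.36,0,0],[2.6,0.36,0,0],[2.6,0.36,0,0],[2.6,0.36,0,0],[2.6,0.36,0,0],[2.6,0.36,0,0],[2.6,0.36,0,0],[2.6,0.36,0,0],[2.6,0.36,0,0],[1.8,0.2,0,0],[1,0.1,0,0],[0.5,0.1,0,0],[0,0,0,3.5],[0,0,0,0],[0,0,0,0]],
])

```text
t: 28.27
tool_pos: [0.6084, 0.0466, 0.1835]
orientation: [-2.288, -2.153, 0.001]
force: [-0.6, 0.5, -0.3]
opening: 0.0622
```

```bash
python3 - <<'E'
from h import *
s,R=st()
def need(tx,ty,tz):print("need",(R.T@(np.array([tx,ty,tz])-s["tool_pos"])*100).round(2))
need(.608,.047,.030)
E
```

```text
t 28.27 tcp [0.6084 0.0466 0.1835] x [ 0.061  0.998 -0.   ] y [ 0.998 -0.061 -0.   ] z [-0. -0. -1.] F [-0.6  0.5 -0.3] op 0.0622
need [ 0.05 -0.04 15.35]
```

>>> carry_out([
  [[0,0,1,0],[0,0,2,0],[0,0,2.5,0],[0,0,2.5,0],[0,0,2.5,0],[0,0,1.5,0],[0,0,1,0],[0,0,0.5,0],[0,0,0.3,0],[0,0,0,0],[0,0,0,0]],
])

```text
t: 29.18
tool_pos: [0.6095, 0.0468, 0.0468]
orientation: [2.288, 2.151, 0.002]
force: [1.1, -0.8, 0.1]
opening: 0.0618
```

```bash
python3 - <<'E'
from h import *
s,R=st()
grab("side","h1",(280,60,200,220),2.7)
E
```

```text
t 29.18 tcp [0.6095 0.0468 0.0468] x [0.062 0.998 0.   ] y [ 0.998 -0.062  0.002] z [ 0.002 -0.    -1.   ] F [ 1.1 -0.8  0.1] op 0.0618
```

View pics/h1.png

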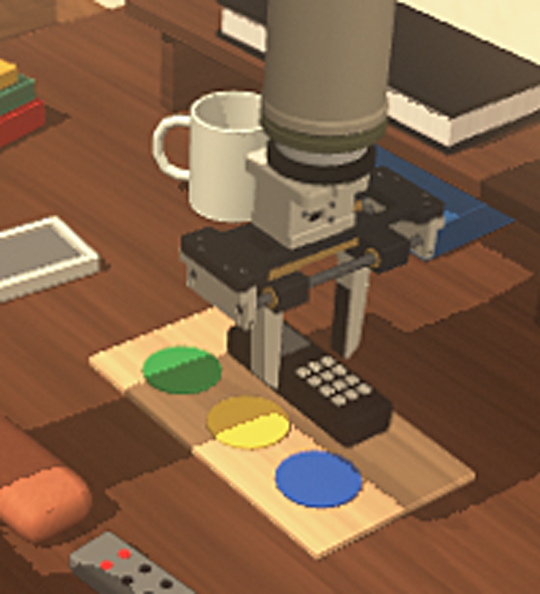

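>>> carry_out([
  [[0,-0.1,0.5,0],[0,0,0.5,0],[0,0,0.4,0],[0,0,0.2,0],[0,0,0,0],[0,0,0,0]],
])

```text
t: 29.73
tool_pos: [0.6074, 0.047, 0.0293]
orientation: [-2.288, -2.152, 0.001]
force: [-0.2, -0.3, 0.1]
opening: 0.062
```

```bash
python3 - <<'E'
from h import *
s,R=st()
grab("side","h2",(300,100,160,160),3.7)
E
```

```text
t 29.73 tcp [0.6074 0.047  0.0293] x [ 0.062  0.998 -0.   ] y [ 0.998 -0.062 -0.001] z [-0.001 -0.    -1.   ] F [-0.2 -0.3  0.1] op 0.062
```

View pics/h2.png

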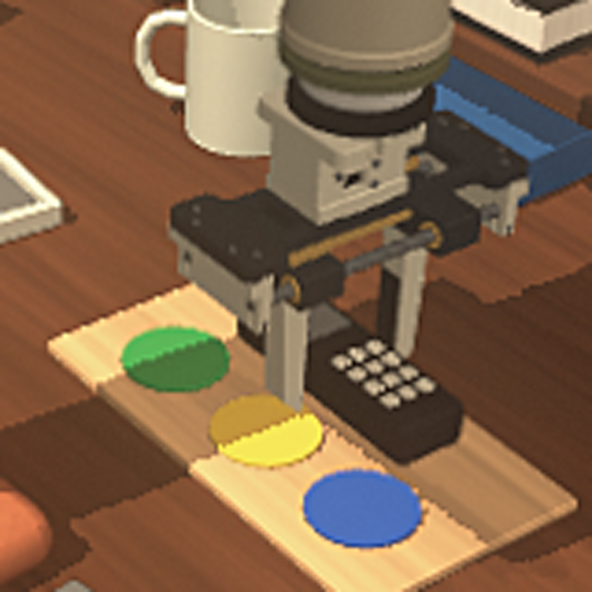

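>>> carry_out([
  [[0,0,0,0],[0,0,0,0],[0,0,0,0],[0,0,0,0],[0,0,0,0],[0,0,0,0],[0,0,-0.5,0],[0,0,-1,0],[0,0,-1.5,0],[0,0,-1.5,0],[0,0,-1.5,0],[0,0,-1,0],[0,0,-0.5,0],[0,0,0,0]],
], claw=3.5, grip_force=35)

```text
t: 30.95
tool_pos: [0.6086, 0.047, 0.1065]
orientation: [2.287, 2.151, 0.003]
force: [0.5, -0.7, -0.9]
opening: 0.0456
```

>>> carry_out([
  [[0,0,0,-3],[0,0,0,-6],[0,0,0,-7],[0,0,0,-7],[0,0,0,-7],[0,0,0,-7],[0,0,0,-7],[0,0,0,-7],[0,0,0,-7],[0,0,0,-7],[0,0,0,-7],[0,0,0,-7],[0,0,0,-5],[0,0,0,-2.7],[0,0,0,0],[0,0,0,0]],
])

```text
t: 32.28
tool_pos: [0.6069, 0.047, 0.1036]
orientation: [-0.19, -3.134, 0.0]
force: [1.0, -0.6, -1.8]
opening: 0.0453
```

```bash
python3 - <<'E'
from h import *
s,R=st();print(s["q"].round(2))
def need(tx,ty,tz):print("need",(R.T@(np.array([tx,ty,tz])-s["tool_pos"])*100).round(2))
need(.508,.341,.105)
grab("side","h3",(240,40,220,230),2.6)
E
```

```text
t 32.28 tcp [0.6069 0.047  0.1036] x [-0.993  0.121  0.002] y [ 0.121  0.993 -0.   ] z [-0.002  0.    -1.   ] F [ 1.  -0.6 -1.8] op 0.0453
[-0.01  0.25  1.6  -0.    1.3  -1.46]
need [13.37 27.99 -0.12]
```

View pics/h3.png

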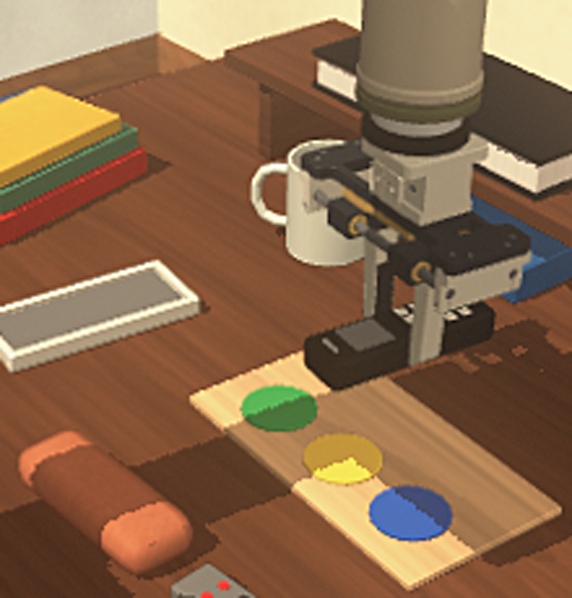

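>>> carry_out([
  [[0.3,0.6,0,0],[0.6,1.2,0,0],[0.85,1.8,0,0],[1.05,2.2,0,0],[1.05,2.2,0,0],[1.05,2.2,0,0],[1.05,2.2,0,0],[1.05,2.2,0,0],[1.05,2.2,0,0],[1.05,2.2,0,0],[1.05,2.2,0,0],[1.05,2.2,0,0],[1.05,2.2,0,0],[0.6,1.2,0,0],[0.35,0.8,0,0],[0.2,0.4,0,0],[0,0,0,0],[0,0,0,0],[0,0,0,0]],
])

```text
t: 33.92
tool_pos: [0.5083, 0.34, 0.1045]
orientation: [-0.189, -3.136, 0.001]
force: [-0.5, -0.5, -1.8]
opening: 0.0454
```

>>> carry_out([
  [[0,0,0.5,0],[0,0,1,0],[0,0,1,0],[0,0,1,0],[0,0,0.5,0],[0,0,0,0],[0,0,0,0]],
])

```text
t: 34.5
tool_pos: [0.5073, 0.3407, 0.0637]
orientation: [-0.187, -3.135, 0.001]
force: [0.6, 0.1, -0.5]
opening: 0.046
```

```bash
python3 - <<'E'
from h import *
s,R=st()
def need(tx,ty,tz):print("need",(R.T@(np.array([tx,ty,tz])-s["tool_pos"])*100).round(2))
need(.508,.341,.0335)
grab("side","h4",(180,40,200,180),3);grab("top","h4t",(90,120,120,140),4)
E
```

```text
t 34.5 tcp [0.5073 0.3407 0.0637] x [-0.993  0.119  0.001] y [ 0.119  0.993 -0.001] z [-0.001 -0.001 -1.   ] F [ 0.6  0.1 -0.5] op 0.046
need [-0.07  0.04  3.02]
```

View pics/h4.png

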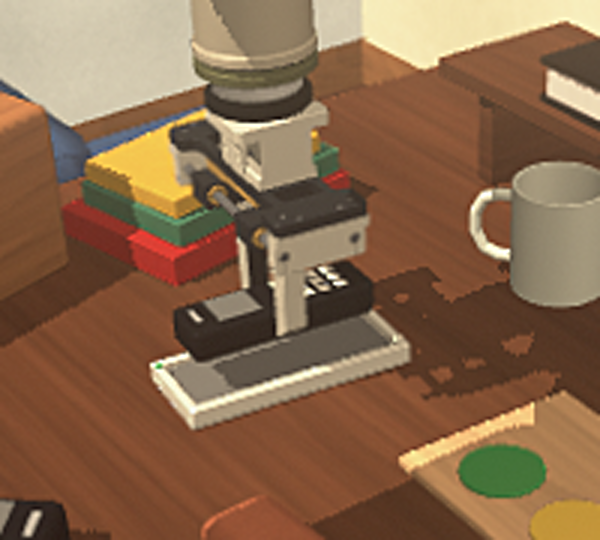

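View pics/h4t.png

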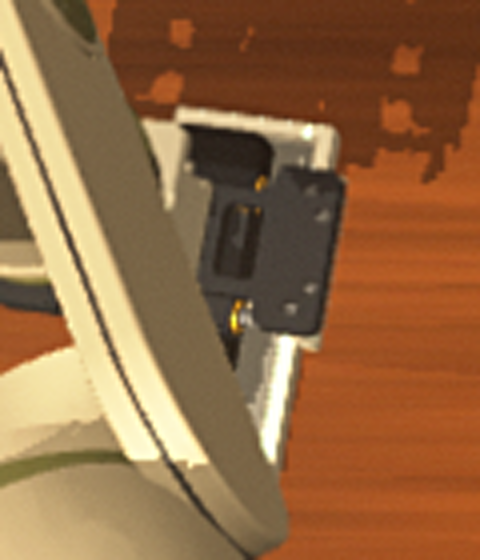

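The handset is level, keypad up and aligned with the recess. I lower it the rest of the way.

>>> carry_out([
  [[0,0,0.5,0],[0,0,0.7,0],[0,0,0.7,0],[0,0,0.4,0],[0,0,0.3,0],[0,0,0.2,0],[0,0,0.1,0],[0,0,0,0],[0,0,0,0]],
])

```text
t: 35.35
tool_pos: [0.508, 0.341, 0.0358]
orientation: [0.187, 3.136, 0.0]
force: [0.7, 1.0, -0.8]
opening: 0.0456
```

>>> carry_out([
  [[0,0,0.1,0],[0,0,0.1,0],[0,0,0,0],[0,0,0,0]],
])

```text
t: 35.68
tool_pos: [0.5082, 0.3411, 0.0339]
orientation: [0.187, 3.135, 0.001]
force: [0.0, 0.5, 0.3]
opening: 0.0458
```

```bash
python3 - <<'E'
from h import *
s,R=st()
grab("side","h5",(200,90,150,130),4)
E
```

```text
t 35.68 tcp [0.5082 0.3411 0.0339] x [-0.993  0.119 -0.001] y [0.119 0.993 0.   ] z [ 0.001  0.    -1.   ] F [0.  0.5 0.3] op 0.0458
```

View pics/h5.png

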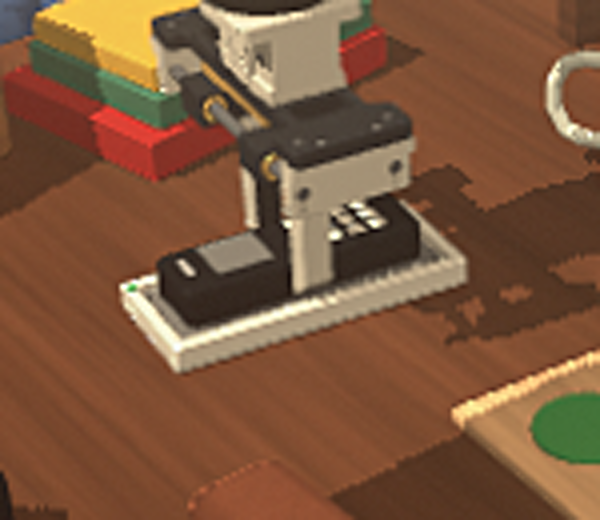

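The handset is inside the rim with the fingers just above it. I release and rise.

>>> carry_out([
  [[0,0,0,0],[0,0,0,0],[0,0,0,0],[0,0,0,0],[0,0,-0.5,0],[0,0,-1,0],[0,0,-1.5,0],[0,0,-2,0],[0,0,-2,0],[0,0,-2,0],[0,0,-2,0],[0,0,-2,0],[0,0,-1.5,0],[0,0,-0.5,0],[0,0,0,0],[0,0,0,0]],
], claw=5.8)

```text
t: 37.07
tool_pos: [0.5078, 0.341, 0.1836]
orientation: [0.187, 3.136, 0.0]
force: [0.1, -0.1, -0.2]
opening: 0.0582
```

>>> carry_out([
  [[0,0,0,3],[0,0,0,6],[0,0,0,7],[0,0,0,7],[0,0,0,7],[0,0,0,7],[0,0,0,7],[0,0,0,7],[0,0,0,7],[0,0,0,7],[0,0,0,7],[0,0,0,5],[0,0,0,4],[0,0,0,2.2],[0,0,0,0],[0,0,0,0]],
], claw=6.6)

```text
t: 38.4
tool_pos: [0.5071, 0.3406, 0.182]
orientation: [-2.22, -2.222, 0.004]
force: [-0.2, -0.4, -0.1]
opening: 0.0662
```

```bash
python3 - <<'E'
from h import *
s,R=st()
def need(tx,ty,tz):print("need",(R.T@(np.array([tx,ty,tz])-s["tool_pos"])*100).round(2))
need(.559,-.320,.19)
grab("side","h6",(200,90,150,130),4)
im=grab("top","t6")
E
```

```text
t 38.4 tcp [0.5071 0.3406 0.182 ] x [-0.001  1.    -0.001] y [ 1.     0.001 -0.002] z [-0.002 -0.001 -1.   ] F [-0.2 -0.4 -0.1] op 0.0662
need [-66.06   5.13  -0.73]
```

View pics/h6.png

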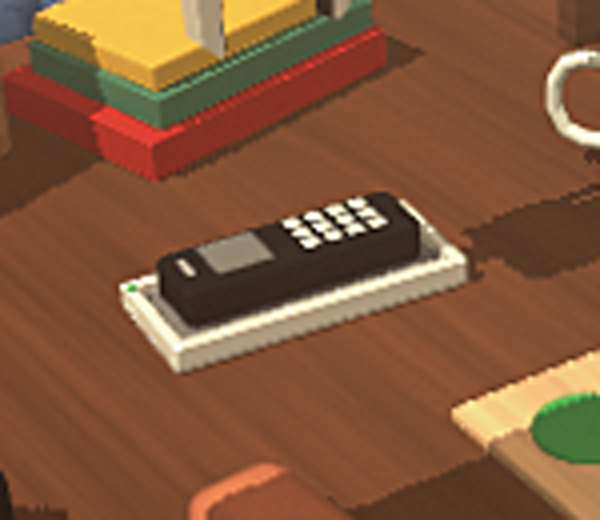

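View pics/t6.png

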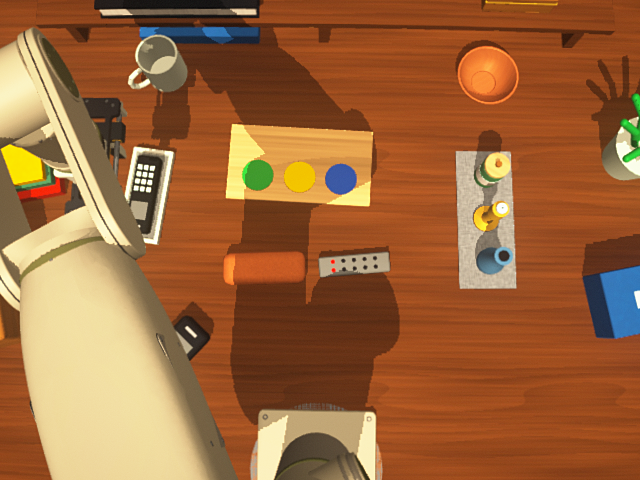

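The handset lies flat in the recess, keypad up. The ornaments on the felt are at px (492,170) jar, (490,214) candlestick and (494,260) vase. I return the jar first.

>>> carry_out([
  [[-1,0.1,0,0],[-2,0.2,0,0],[-3,0.2,0,0],[-3.2,0.25,0,0],[-3.2,0.25,0,0],[-3.2,0.25,0,0],[-3.2,0.25,0,0],[-3.2,0.25,0,0],[-3.2,0.25,0,0],[-3.2,0.25,0,0],[-3.2,0.25,0,0],[-3.2,0.25,0,0],[-3.2,0.25,0,0],[-3.2,0.25,0,0],[-3.2,0.25,0,0],[-3.2,0.25,0,0],[-3.2,0.25,0,0],[-3.2,0.25,0,0],[-3.2,0.25,0,0],[-3.2,0.25,0,0]],
])

```text
t: 40.17
tool_pos: [0.5543, -0.2652, 0.1836]
orientation: [2.222, 2.221, -0.0]
force: [0.7, -0.3, 0.3]
opening: 0.066
```

>>> carry_out([
  [[-2.4,0.2,0,0],[-1.6,0.1,0,0],[-1,0.1,0,0],[-0.6,0,0,0],[0,0,0,0],[0,0,0,0],[0,0,0,0]],
])

```text
t: 40.75
tool_pos: [0.5591, -0.318, 0.1837]
orientation: [-2.221, -2.222, -0.0]
force: [0.9, 0.2, -0.1]
opening: 0.0657
```

```bash
python3 - <<'E'
from h import *
s,R=st()
def need(tx,ty,tz):print("need",(R.T@(np.array([tx,ty,tz])-s["tool_pos"])*100).round(2))
need(.559,-.320,.0645)
E
```

```text
t 40.75 tcp [ 0.5591 -0.318   0.1837] x [-0.001  1.     0.   ] y [ 1.     0.001 -0.   ] z [-0.  0. -1.] F [ 0.9  0.2 -0.1] op 0.0657
need [-2.000e-01 -1.000e-02  1.192e+01]
```

Going down on the jar, closing and lifting.

>>> carry_out([
  [[-0.2,0,0.5,0],[0,0,1,0],[0,0,2,0],[0,0,2,0],[0,0,2,0],[0,0,2,0],[0,0,1.2,0],[0,0,0.8,0],[0,0,0.4,0],[0,0,0,0],[0,0,0,0],[0,0,0,0]],
])

```text
t: 41.75
tool_pos: [0.5599, -0.3216, 0.0661]
orientation: [2.22, 2.219, 0.001]
force: [-0.1, 0.0, 0.4]
opening: 0.0657
```

>>> carry_out([
  [[0,0,0,0],[0,0,0,0],[0,0,0,0],[0,0,0,0],[0,0,0,0],[0,0,0,0]],
], claw=3.5, grip_force=30)

```text
t: 42.25
tool_pos: [0.5594, -0.3213, 0.0652]
orientation: [2.221, 2.22, 0.0]
force: [0.7, -0.2, 3.7]
opening: 0.0477
```

>>> carry_out([
  [[0,0,-0.5,0],[0,0,-1,0],[0,0,-1.5,0],[0,0,-1.5,0],[0,0,-1,0],[0,0,-0.5,0],[0,0,0,0],[0,0,0,0]],
])

```text
t: 42.92
tool_pos: [0.5589, -0.321, 0.1245]
orientation: [-2.222, -2.221, 0.0]
force: [-0.3, -0.7, -3.8]
opening: 0.0478
```

```bash
python3 - <<'E'
from h import *
s,R=st()
def need(tx,ty,tz):print("need",(R.T@(np.array([tx,ty,tz])-s["tool_pos"])*100).round(2))
need(.5518,.1247,.0735)
grab("side","r1",(380,150,220,230),2.6)
E
```

```text
t 42.92 tcp [ 0.5589 -0.321   0.1245] x [ 0.001  1.    -0.   ] y [ 1.    -0.001 -0.   ] z [-0. -0. -1.] F [-0.3 -0.7 -3.8] op 0.0478
need [44.57 -0.74  5.1 ]
```

View pics/r1.png

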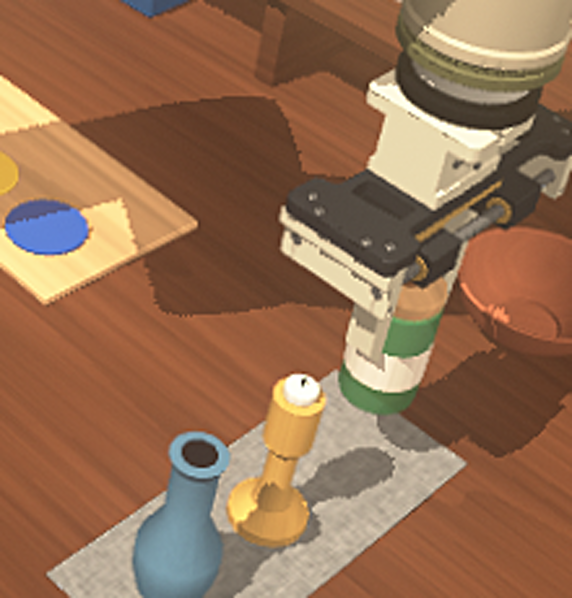

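>>> carry_out([
  [[0.5,0,0,0],[1,0,0,0],[1.6,0,0,0],[2.2,0,0,0],[2.6,-0.05,0,0],[2.6,-0.05,0,0],[2.6,-0.05,0,0],[2.6,-0.05,0,0],[2.6,-0.05,0,0],[2.6,-0.05,0,0],[2.6,-0.05,0,0],[2.6,-0.05,0,0],[2.6,-0.05,0,0],[2.6,-0.05,0,0],[2.6,-0.05,0,0],[2.6,-0.05,0,0],[2.6,-0.05,0,0],[2.6,-0.05,0,0],[1.6,0,0,0],[0.8,0,0,0]],
])

```text
t: 44.63
tool_pos: [0.5509, 0.1234, 0.1244]
orientation: [-2.218, -2.223, -0.0]
force: [-0.4, 0.5, -2.8]
opening: 0.0474
```

>>> carry_out([
  [[0.4,0,0,0],[0,0,0,0],[0,0,0,0],[0,0,0,0],[0,0,0,0]],
])

```text
t: 45.05
tool_pos: [0.5523, 0.123, 0.1246]
orientation: [2.223, 2.219, -0.0]
force: [-0.7, -0.5, -3.0]
opening: 0.0476
```

```bash
python3 - <<'E'
from h import *
s,R=st()
def need(tx,ty,tz):print("need",(R.T@(np.array([tx,ty,tz])-s["tool_pos"])*100).round(2))
need(.5518,.124,.0735)
grab("side","r2",(240,30,220,230),2.6)
E
```

```text
t 45.05 tcp [0.5523 0.123  0.1246] x [ 0.002  1.    -0.   ] y [ 1.    -0.002 -0.   ] z [-0. -0. -1.] F [-0.7 -0.5 -3. ] op 0.0476
need [ 0.1  -0.05  5.11]
```

View pics/r2.png

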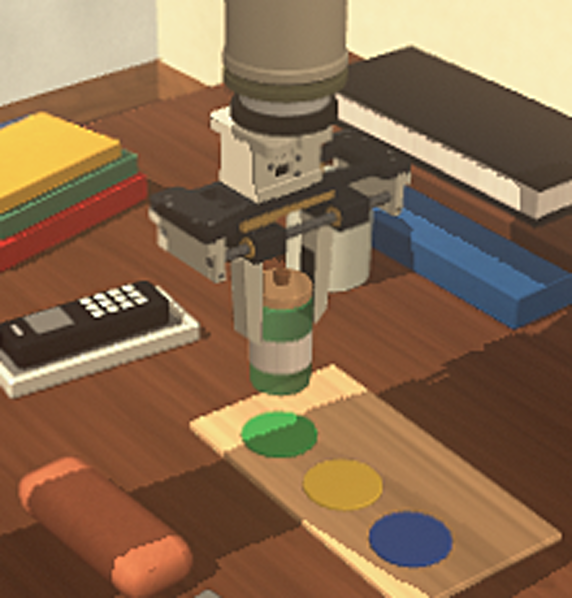

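>>> carry_out([
  [[0.1,-0.05,0.5,0],[0,0,1,0],[0,0,1,0],[0,0,0.9,0],[0,0,0.6,0],[0,0,0.4,0],[0,0,0.2,0],[0,0,0.2,0],[0,0,0.1,0],[0,0,0,0],[0,0,0,0],[0,0,0,0]],
])

```text
t: 46.1
tool_pos: [0.5521, 0.125, 0.0761]
orientation: [2.222, 2.221, 0.001]
force: [0.1, -0.7, -3.8]
opening: 0.0476
```

>>> carry_out([
  [[0,0,0.1,0],[0,0,0,0],[0,0,0,0]],
])

```text
t: 46.35
tool_pos: [0.5517, 0.125, 0.0747]
orientation: [2.222, 2.221, -0.0]
force: [-0.1, -1.1, -2.5]
opening: 0.0477
```

>>> carry_out([
  [[-0.1,0,0,0],[0,0,0.1,0],[0,0,0,0],[0,0,0,0]],
])

```text
t: 46.68
tool_pos: [0.552, 0.1239, 0.0742]
orientation: [2.222, 2.221, 0.0]
force: [-1.8, -0.9, 4.0]
opening: 0.0475
```

Contact at the expected height. I release and rise.

>>> carry_out([
  [[0,0,0,0],[0,0,0,0],[0,0,0,0],[0,0,0,0],[0,0,-0.5,0],[0,0,-1,0],[0,0,-1.5,0],[0,0,-2,0],[0,0,-2,0],[0,0,-2,0],[0,0,-1.5,0],[0,0,-1,0],[0,0,-0.6,0],[0,0,0,0],[0,0,0,0]],
], claw=6.6)

```text
t: 47.93
tool_pos: [0.5516, 0.1239, 0.1943]
orientation: [-2.222, -2.221, 0.0]
force: [-0.3, -0.2, -1.2]
opening: 0.0658
```

```bash
python3 - <<'E'
from h import *
s,R=st()
def need(tx,ty,tz):print("need",(R.T@(np.array([tx,ty,tz])-s["tool_pos"])*100).round(2))
need(.4743,-.3186,.195)
E
```

```text
t 47.93 tcp [0.5516 0.1239 0.1943] x [ 0.001  1.    -0.   ] y [ 1.    -0.001 -0.   ] z [-0. -0. -1.] F [-0.3 -0.2 -1.2] op 0.0658
need [-44.26  -7.71  -0.06]
```

>>> carry_out([
  [[-0.8,-0.14,0,0],[-1.6,-0.28,0,0],[-2.4,-0.42,0,0],[-2.6,-0.455,0,0],[-2.6,-0.455,0,0],[-2.6,-0.455,0,0],[-2.6,-0.455,0,0],[-2.6,-0.455,0,0],[-2.6,-0.455,0,0],[-2.6,-0.455,0,0],[-2.6,-0.455,0,0],[-2.6,-0.455,0,0],[-2.6,-0.455,0,0],[-2.6,-0.455,0,0],[-2.6,-0.455,0,0],[-2.6,-0.455,0,0],[-2.6,-0.455,0,0],[-1.8,-0.3,0,0],[-0.8,-0.15,0,0],[-0.4,-0.05,0,0]],
], claw=5)

```text
t: 49.6
tool_pos: [0.4732, -0.3189, 0.1934]
orientation: [-2.223, -2.217, 0.001]
force: [0.6, 0.4, 0.9]
opening: 0.0499
```

>>> carry_out([
  [[0,0,0,0],[0,0,0,0],[0,0,0,0],[0,0,0,0]],
])

```text
t: 49.93
tool_pos: [0.4747, -0.317, 0.1946]
orientation: [-2.22, -2.222, -0.0]
force: [-0.2, 0.6, 0.0]
opening: 0.05
```

```bash
python3 - <<'E'
from h import *
s,R=st()
def need(tx,ty,tz):print("need",(R.T@(np.array([tx,ty,tz])-s["tool_pos"])*100).round(2))
need(.4743,-.3186,.088)
im=grab("top","r3",(220,110,160,105),5)
grab("side","r3s",(280,100,160,160),3.7)
E
```

```text
t 49.93 tcp [ 0.4747 -0.317   0.1946] x [-0.001  1.     0.   ] y [1.    0.001 0.   ] z [ 0.  0. -1.] F [-0.2  0.6  0. ] op 0.05
need [-0.16 -0.04 10.66]
```

View pics/r3.png

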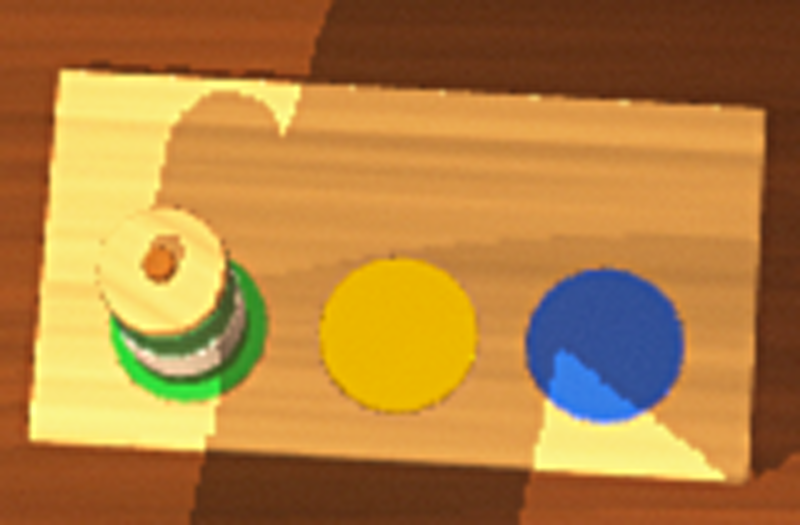

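View pics/r3s.png

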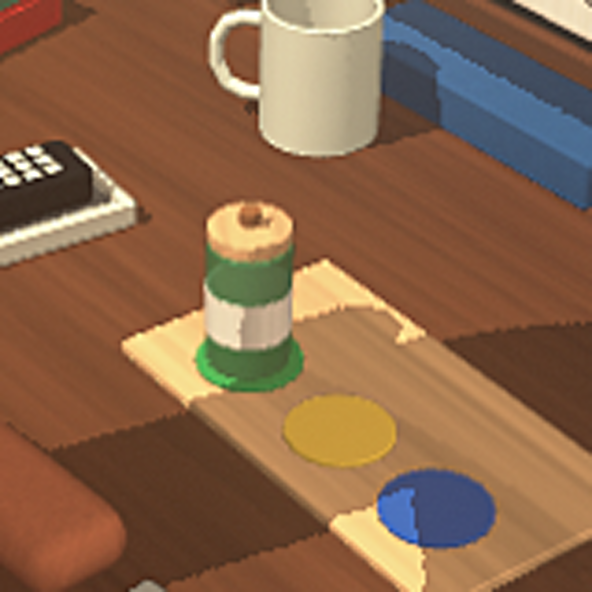

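The jar stands on green, with its knob at crop (159,260) against (158,258) originally. Now the candlestick.

>>> carry_out([
  [[-0.1,0,0.5,0],[0,0,1,0],[0,0,2,0],[0,0,2,0],[0,0,2,0],[0,0,1.5,0],[0,0,0.9,0],[0,0,0.5,0],[0,0,0.2,0],[0,0,0,0],[0,0,0,0],[0,0,0,0]],
])

```text
t: 51.03
tool_pos: [0.4751, -0.3196, 0.0898]
orientation: [2.221, 2.219, 0.0]
force: [-0.5, 0.7, -0.0]
opening: 0.05
```

>>> carry_out([
  [[0,0,0,0],[0,0,0,0],[0,0,0,0],[0,0,0,0],[0,0,0,0],[0,0,0,0]],
], claw=1.5)

```text
t: 51.53
tool_pos: [0.4746, -0.3191, 0.0889]
orientation: [2.222, 2.22, 0.0]
force: [0.8, 0.2, 1.7]
opening: 0.0296
```

>>> carry_out([
  [[0,0,-0.5,0],[0,0,-1,0],[0,0,-1.5,0],[0,0,-1.5,0],[0,0,-1,0],[0,0,-0.5,0],[0,0,0,0],[0,0,0,0]],
])

```text
t: 52.2
tool_pos: [0.4744, -0.319, 0.1486]
orientation: [2.222, 2.221, -0.0]
force: [-0.0, 1.1, -2.7]
opening: 0.0296
```

```bash
python3 - <<'E'
from h import *
s,R=st()
def need(tx,ty,tz):print("need",(R.T@(np.array([tx,ty,tz])-s["tool_pos"])*100).round(2))
need(.549,.0428,.1)
grab("side","r4",(380,150,220,230),2.6)
E
```

```text
t 52.2 tcp [ 0.4744 -0.319   0.1486] x [ 0.  1. -0.] y [ 1. -0.  0.] z [ 0. -0. -1.] F [-0.   1.1 -2.7] op 0.0296
need [36.18  7.45  4.85]
```

View pics/r4.png

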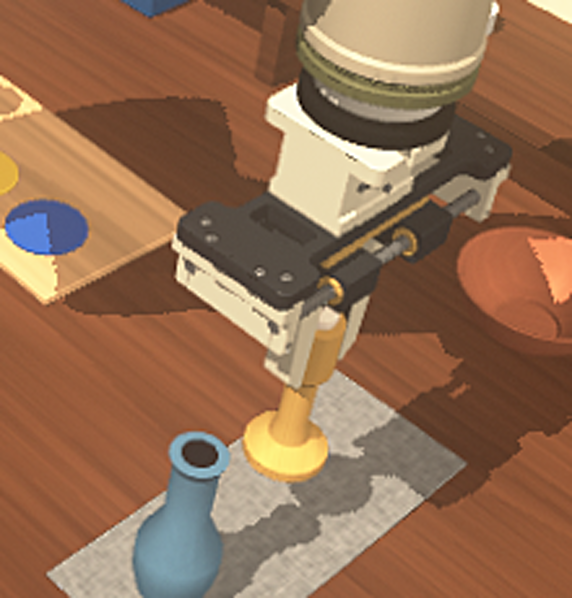

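>>> carry_out([
  [[0.5,0.1,0,0],[1,0.2,0,0],[1.6,0.33,0,0],[2.2,0.45,0,0],[2.6,0.535,0,0],[2.6,0.535,0,0],[2.6,0.535,0,0],[2.6,0.535,0,0],[2.6,0.535,0,0],[2.6,0.535,0,0],[2.6,0.535,0,0],[2.6,0.535,0,0],[2.6,0.535,0,0],[2.6,0.535,0,0],[2.6,0.535,0,0],[1.2,0.25,0,0],[0.6,0.15,0,0],[0.4,0.08,0,0],[0,0,0,0],[0,0,0,0]],
])

```text
t: 53.92
tool_pos: [0.5488, 0.0412, 0.1485]
orientation: [-2.223, -2.22, 0.001]
force: [0.3, -0.2, -2.2]
opening: 0.0294
```

>>> carry_out([
  [[0,0,0,0],[0,0,0.5,0],[0,0,1,0],[0,0,1,0],[0,0,0.8,0],[0,0,0.5,0],[0,0,0.2,0],[0,0,0.2,0],[0,0,0.2,0],[0,0,0.2,0],[0,0,0,0],[0,0,0,0],[0,0,0,0]],
])

```text
t: 55.0
tool_pos: [0.5493, 0.042, 0.1029]
orientation: [2.222, 2.221, 0.001]
force: [-0.9, 0.1, -1.9]
opening: 0.0297
```

```bash
python3 - <<'E'
from h import *
s,R=st()
def need(tx,ty,tz):print("need",(R.T@(np.array([tx,ty,tz])-s["tool_pos"])*100).round(2))
need(.549,.0424,.0977)
grab("side","r5",(280,100,160,160),3.7)
E
```

```text
t 55.0 tcp [0.5493 0.042  0.1029] x [ 0.001  1.    -0.   ] y [ 1.    -0.001  0.001] z [ 0.001 -0.    -1.   ] F [-0.9  0.1 -1.9] op 0.0297
need [ 0.04 -0.03  0.52]
```

View pics/r5.png

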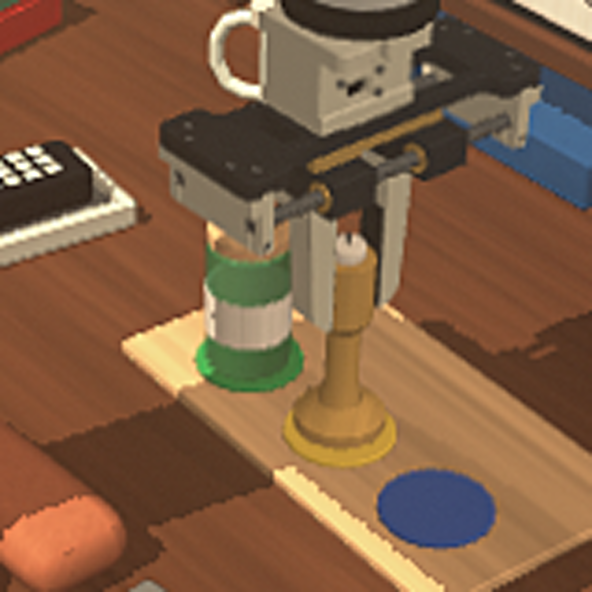

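>>> carry_out([
  [[0,0,0.2,0],[0,0,0.1,0],[0,0,0.1,0],[0,0,0,0],[0,0,0,0],[0,0,0,0]],
])

```text
t: 55.55
tool_pos: [0.549, 0.0419, 0.0986]
orientation: [-2.222, -2.221, 0.0]
force: [0.9, 0.2, -2.6]
opening: 0.0293
```

>>> carry_out([
  [[0,0,0.1,0],[0,0,0,0],[0,0,0,0]],
])

```text
t: 55.8
tool_pos: [0.5493, 0.0419, 0.0979]
orientation: [2.222, 2.221, 0.001]
force: [-0.4, -0.6, -0.3]
opening: 0.0296
```

>>> carry_out([
  [[0,0,0,0],[0,0,0,0],[0,0,0,0],[0,0,0,0],[0,0,-0.5,0],[0,0,-1,0],[0,0,-1.5,0],[0,0,-2,0],[0,0,-2,0],[0,0,-2,0],[0,0,-1,0],[0,0,-0.5,0],[0,0,0,0],[0,0,0,0]],
], claw=5)

```text
t: 56.97
tool_pos: [0.5488, 0.042, 0.2021]
orientation: [-2.222, -2.221, 0.001]
force: [0.4, -0.5, -0.7]
opening: 0.0499
```

```bash
python3 - <<'E'
from h import *
s,R=st()
def need(tx,ty,tz):print("need",(R.T@(np.array([tx,ty,tz])-s["tool_pos"])*100).round(2))
need(.3895,-.3186,.2)
E
```

```text
t 56.97 tcp [0.5488 0.042  0.2021] x [0.001 1.    0.   ] y [ 1.    -0.001 -0.001] z [-0.001  0.    -1.   ] F [ 0.4 -0.5 -0.7] op 0.0499
need [-36.06 -15.91   0.21]
```

>>> carry_out([
  [[-0.8,-0.35,0,0],[-1.6,-0.7,0,0],[-2.4,-1.05,0,0],[-2.6,-1.14,0,0],[-2.6,-1.14,0,0],[-2.6,-1.14,0,0],[-2.6,-1.14,0,0],[-2.6,-1.14,0,0],[-2.6,-1.14,0,0],[-2.6,-1.14,0,0],[-2.6,-1.14,0,0],[-2.6,-1.14,0,0],[-2.6,-1.14,0,0],[-2.6,-1.14,0,0],[-1.6,-0.7,0,0],[-0.8,-0.35,0,0],[-0.3,-0.2,0,0],[0,0,0,0],[0,0,0,0],[0,0,0,0]],
])

```text
t: 58.63
tool_pos: [0.3903, -0.318, 0.2024]
orientation: [-2.22, -2.222, -0.0]
force: [0.0, -0.4, 0.0]
opening: 0.0498
```

```bash
python3 - <<'E'
from h import *
s,R=st()
def need(tx,ty,tz):print("need",(R.T@(np.array([tx,ty,tz])-s["tool_pos"])*100).round(2))
need(.3895,-.3186,.0865)
im=grab("top","r6",(220,110,160,105),5)
E
```

```text
t 58.63 tcp [ 0.3903 -0.318   0.2024] x [-0.001  1.     0.001] y [ 1.     0.001 -0.   ] z [-0.     0.001 -1.   ] F [ 0.  -0.4  0. ] op 0.0498
need [-0.07 -0.08 11.59]
```

View pics/r6.png

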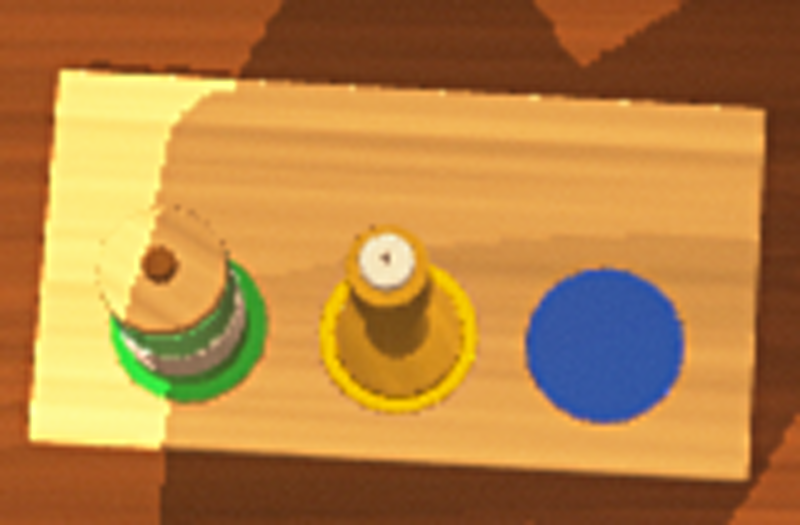

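The candlestick stands on yellow. I take the vase from the felt.

>>> carry_out([
  [[-0.05,-0.05,0.5,0],[0,0,1,0],[0,0,2,0],[0,0,2,0],[0,0,2,0],[0,0,2,0],[0,0,1,0],[0,0,0.6,0],[0,0,0.3,0],[0,0,0,0],[0,0,0,0],[0,0,0,0]],
])

```text
t: 59.68
tool_pos: [0.3901, -0.3201, 0.0899]
orientation: [2.221, 2.219, -0.0]
force: [0.1, -0.8, -0.1]
opening: 0.05
```

>>> carry_out([
  [[0,0,0,0],[0,0,0,0],[0,0,0,0],[0,0,0,0],[0,0,0,0],[0,0,0,0]],
], claw=1.5, grip_force=25)

```text
t: 60.18
tool_pos: [0.3897, -0.3197, 0.089]
orientation: [2.221, 2.22, 0.0]
force: [-0.0, 0.3, 1.9]
opening: 0.0299
```

>>> carry_out([
  [[0,0,-0.5,0],[0,0,-1,0],[0,0,-1.5,0],[0,0,-1.5,0],[0,0,-1,0],[0,0,-0.5,0],[0,0,0,0],[0,0,0,0]],
])

```text
t: 60.85
tool_pos: [0.3894, -0.3194, 0.1485]
orientation: [2.222, 2.221, -0.0]
force: [-0.2, -0.4, -2.9]
opening: 0.0304
```

```bash
python3 - <<'E'
from h import *
s,R=st()
def need(tx,ty,tz):print("need",(R.T@(np.array([tx,ty,tz])-s["tool_pos"])*100).round(2))
need(.5462,-.0375,.1)
def cr(x,y):return (220+x/5-.4,110+y/5-.4)
print(onz("top",[cr(160,264)],.110),onz("top",[cr(386,260)],.126))
grab("side","r7",(380,150,220,230),2.6)
E
```

```text
t 60.85 tcp [ 0.3894 -0.3194  0.1485] x [ 0.001  1.    -0.   ] y [ 1.    -0.001  0.   ] z [ 0. -0. -1.] F [-0.2 -0.4 -2.9] op 0.0304
need [28.2  15.66  4.85]
[[0.54983987 0.12412789 0.11      ]] [[0.54811501 0.04262991 0.126     ]]
```

View pics/r7.png

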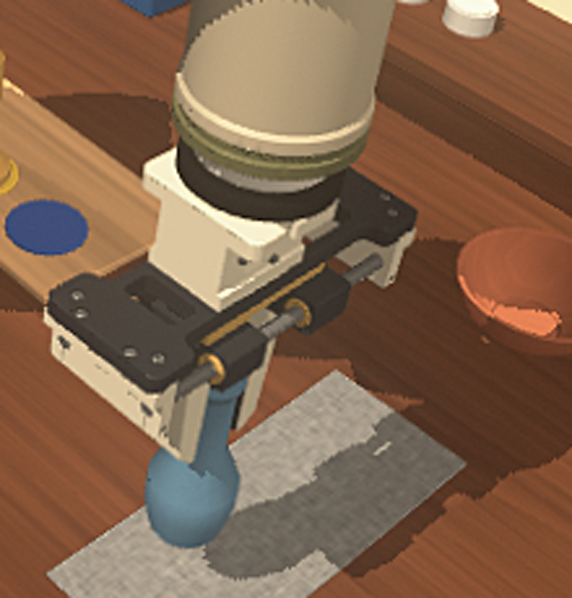

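>>> carry_out([
  [[0.5,0.28,0,0],[1,0.56,0,0],[1.6,0.9,0,0],[2.2,1.23,0,0],[2.5,1.4,0,0],[2.5,1.4,0,0],[2.5,1.4,0,0],[2.5,1.4,0,0],[2.5,1.4,0,0],[2.5,1.4,0,0],[2.5,1.4,0,0],[2.5,1.4,0,0],[1.6,0.9,0,0],[0.8,0.43,0,0],[0.4,0.2,0,0],[0,0,0,0],[0,0,0,0],[0,0,0,0]],
])

```text
t: 62.4
tool_pos: [0.5461, -0.0395, 0.1485]
orientation: [-2.223, -2.22, 0.001]
force: [-0.4, -0.3, -2.1]
opening: 0.0302
```

>>> carry_out([
  [[0,0,0.5,0],[0,0,1,0],[0,0,1,0],[0,0,0.8,0],[0,0,0.5,0],[0,0,0.3,0],[0,0,0.3,0],[0,0,0.2,0],[0,0,0,0],[0,0,0,0],[0,0,0,0]],
])

```text
t: 63.32
tool_pos: [0.5469, -0.0385, 0.1031]
orientation: [2.221, 2.221, 0.001]
force: [0.3, 0.1, -2.3]
opening: 0.0301
```

```bash
python3 - <<'E'
from h import *
s,R=st()
def need(tx,ty,tz):print("need",(R.T@(np.array([tx,ty,tz])-s["tool_pos"])*100).round(2))
need(.5462,-.0383,.098)
grab("side","r8",(280,100,160,160),3.7)
E
```

```text
t 63.32 tcp [ 0.5469 -0.0385  0.1031] x [ 0.  1. -0.] y [ 1.    -0.     0.001] z [ 0.001 -0.    -1.   ] F [ 0.3  0.1 -2.3] op 0.0301
need [ 0.02 -0.07  0.51]
```

View pics/r8.png

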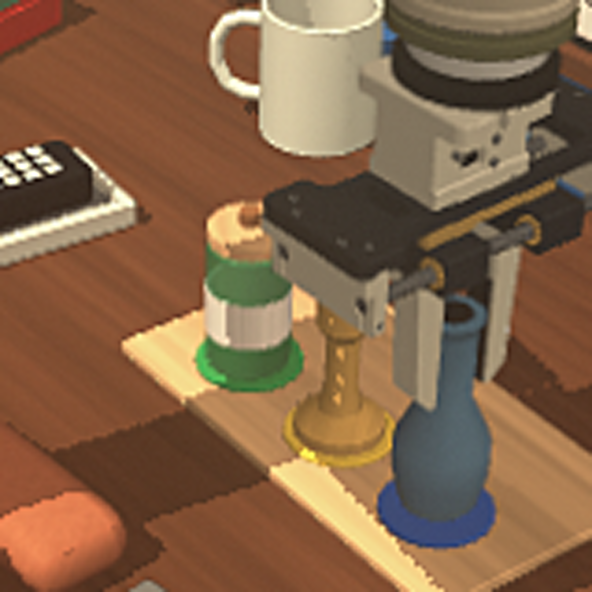

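>>> carry_out([
  [[0,0,0.2,0],[0,0,0.1,0],[0,0,0.1,0],[0,0,0,0],[0,0,0,0],[0,0,0,0]],
])

```text
t: 63.87
tool_pos: [0.5466, -0.0385, 0.0986]
orientation: [-2.222, -2.221, 0.0]
force: [-0.3, -0.8, -2.1]
opening: 0.0302
```

>>> carry_out([
  [[0,0,0.1,0],[0,0,0,0],[0,0,0,0]],
])

```text
t: 64.12
tool_pos: [0.547, -0.0386, 0.0981]
orientation: [2.222, 2.22, 0.001]
force: [0.4, -0.1, 0.7]
opening: 0.0305
```

Touching. I release, rise and step away so the view is clear.

>>> carry_out([
  [[0,0,0,0],[0,0,0,0],[0,0,0,0],[0,0,0,0],[0,0,-0.5,0],[0,0,-1,0],[0,0,-1.5,0],[0,0,-2,0],[0,0,-2,0],[0,0,-2,0],[0,0,-2,0],[0,0,-1,0],[0,0,0,0],[0,0,0,0]],
], claw=5)

```text
t: 65.28
tool_pos: [0.547, -0.0386, 0.2181]
orientation: [2.221, 2.22, 0.001]
force: [-0.2, 0.4, -0.6]
opening: 0.0502
```

>>> carry_out([
  [[-1,0,0,0],[-2,0,0,0],[-2.5,0,0,0],[-2.5,0,0,0],[-2.5,0,0,0],[-2.5,0,0,0],[-2.5,0,0,0],[-2.5,0,0,0],[-2.5,0,0,0],[-2.5,0,0,0],[-2,0,0,0],[-1,0,0,0],[0,0,0,0],[0,0,0,0]],
])

```text
t: 66.45
tool_pos: [0.5458, -0.2984, 0.2163]
orientation: [-2.222, -2.218, 0.0]
force: [-0.6, 1.3, 0.1]
opening: 0.0502
```

```bash
python3 - <<'E'
from h import *
s,R=st()
grab("top","f1",(110,105,280,150),2.8);grab("side","f2",(220,100,240,170),3.3)
im=grab("top","f3",(220,110,160,105),5)
E
```

```text
t 66.45 tcp [ 0.5458 -0.2984  0.2163] x [0.002 1.    0.002] y [ 1.    -0.002 -0.002] z [-0.002  0.002 -1.   ] F [-0.6  1.3  0.1] op 0.0502
```

View pics/f1.png

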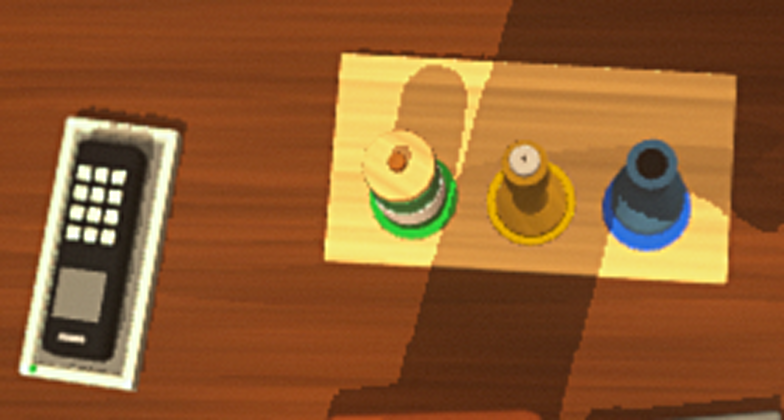

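View pics/f2.png

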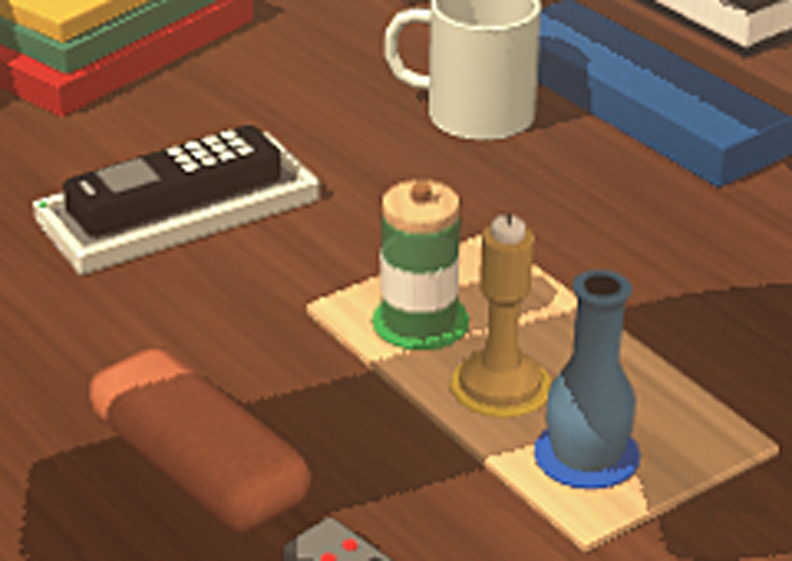

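View pics/f3.png

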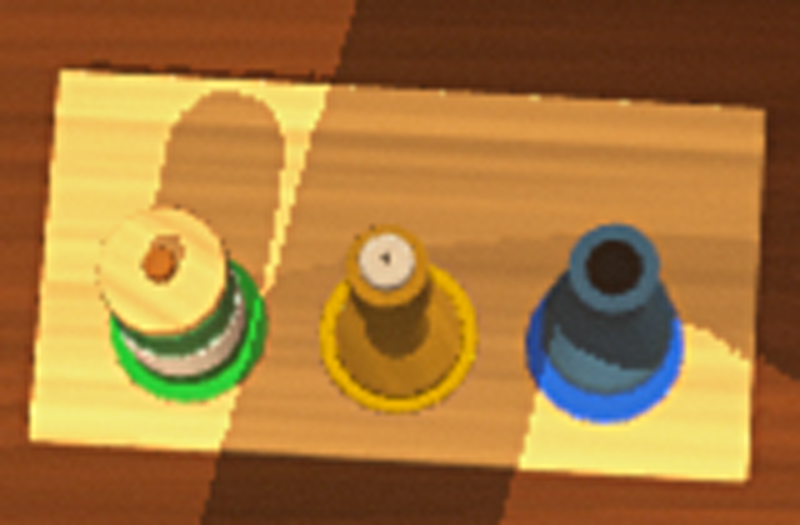

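Everything is in place. One numeric check remains, whether the handset sits flat and centred in the recess and how far each ornament is from its coaster centre.

```bash
python3 - <<'E'
from h import *
def cr(x,y):return (220+x/5-.4,110+y/5-.4)
for n,p,z,c in (("jar",cr(161,262),.110,(.5518,.1247)),("candle",cr(386,260),.126,(.549,.0429)),("vase",cr(614,268),.128,(.5462,-.0373))):
    w=onz("top",[p],z)[0,:2];print(n,w.round(4),((w-c)*1000).round(1))
im=robot.read_camera("top");V=im.max(2)
roi=np.zeros(V.shape,bool);roi[145:245,118:175]=1
m=((V<60)&roi).astype(np.uint8);cs,_=cv2.findContours(m,0,cv2.CHAIN_APPROX_NONE);c=max(cs,key=cv2.contourArea)
for z in(.040,.045):print(z,cv2.minAreaRect(onz("top",c.reshape(-1,2),z)[:,:2].astype(np.float32)*1000))
# corners of top face in side image f2 (scale 3.3, off 220,100)
S=[(220+x/3.3-.35,100+y/3.3-.35) for x,y in[(66,183),(262,127),(281,150),(84,210)]]
w=onz("side",S,.040);print(w.round(4),w.mean(0).round(4))
E
```

```text
jar [0.5506 0.1238] [-1.2 -0.9]
candle [0.5481 0.0426] [-0.9 -0.3]
vase [ 0.5459 -0.0373] [-0.3 -0. ]
0.04 ((505.0383605957031, 337.3102722167969), (49.64057540893555, 149.5666961669922), 83.18390655517578)
0.045 ((503.98992919921875, 335.7705993652344), (49.4199104309082, 148.90188598632812), 83.18389129638672)
[[0.435  0.3642 0.04  ]
 [0.5828 0.3433 0.04  ]
 [0.575  0.309  0.04  ]
 [0.4272 0.3269 0.04  ]] [0.505  0.3359 0.04  ]
```

```bash
python3 - <<'E'
from h import *
st();print(robot.close_job())
E
```

```text
t 66.65 tcp [ 0.5466 -0.2973  0.2176] x [-0.001  1.     0.   ] y [ 1.     0.001 -0.   ] z [-0.  0. -1.] F [-0.2 -0.6  0.8] op 0.0499
the job is handed in; nothing more can be done
None
```

The job is done and handed in at about 67 s of the 141 s allowed. I moved the vase, candlestick and jar to the felt. I then took the smaller handset (about 146 x 47 mm measured) from the tray and laid it keypad up in the dock. Last, I put the jar, candlestick and vase back on green, yellow and blue.

**Ornaments:** the last pictures show all three upright. Their tops measure about 1.5 mm (jar), 1 mm (candlestick) and 0.3 mm (vase) from their coaster centres.

**Handset:** both cameras agree, to within about 1.5 mm, with it lying level on the recess floor (top face at 40 mm). The two views put it 3–5 mm to one side of the dock centre, while the arm's position at release said it was centred. It is inside the rim either way, because there is 9 mm of play.

**Forces:** the readings at the end of each move never exceeded about 4 N, and the gripper is clear of everything.

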